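# Rub down a mould bed, load its core plugs and close it over the pins

### The arm

A 7-joint arm with a two-finger parallel gripper is mounted at the origin on the work surface. World frame = base frame: x ahead of the robot, y to its left, z up, the work surface at z = 0. Lengths are in m, angles in rad, forces in N, time in s.
With the tool pointing down it reaches from about 0.4 to 0.9 m from the base axis. Payload 5.5 kg.
Tool frame: the origin (TCP) lies midway between the tips of the shut fingers; the grasp point (between the pads) lies 19 mm behind it; z points along the fingers, y is the line along which they close (so a half turn about z gives the same grasp; the last joint's range is limited). The gripper opens to 92 mm and grips with 3 to 60 N. Pads are 19 mm wide; open, the fingers measure 130 mm over their backs; the gripper's body (75 mm by 190 mm) begins 47 mm behind the grasp point.
Start: joints at [1.517, 0.501, -0.427, 1.55, 0.221, 1.138, -0.21], TCP at [0.203, -0.618, 0.227] pointing down, gripper open.
Joint ranges: [-2.88, 2.88], [-0.31, 2.03], [-1.54, 1.56], [0.2, 2.42], [-1.41, 4.55], [0.19, 2.02], [-2.57, 2.57]. Speed limits (rad/s): [2.57, 2.57, 3.14, 3.14, 3.14, 3.14, 3.14].

### API

Orientations are given as a rotation vector (axis times angle).
In Python, from station import monitor, eyes, ctrl gives the robot as it stands.
- The arm moves only by the tool send_rows, never from a script. Its argument "commands" is a list that holds one entry, the list of rows, each a list of 5 numbers: the shift along the tool's x, y, z as a fraction of full scale, then the turn about the tool's z as a fraction of full scale, then the finger opening in mm, from 0 to 91.8. A call has 1 to 12 rows; each row is the pose to reach, as a shift and turn from the pose commanded when the call began, along the tool's axes at that moment, turning the shorter way round; what a row does not reach only later rows make up. Full scale, the value 1, is 0.08 m for a shift and 180 degrees for a turn. A row lasts 1/10 s, in which the tool goes at most 50 mm and 8.59 degrees, less where a joint would pass 70% of its speed; a pose out of reach is approached as far as the arm can. A call with a number of a shift or a turn outside -1 to 1 is refused whole. A call with a gripper value outside its range is refused whole. The fingers move at their own pace and stop on an object; "newtons" is the grip in N (left out, the last holds). Time passes only in rows, so rows that repeat a pose let the fingers close. It gives the time, the measured TCP pose, the force, the opening and the grip force at its end, in the units of the state.
- monitor.observe(): the state, without advancing time (a new reading comes with each control period).
- eyes.capture(name): name is "scene" or "side" or "wrist"; returns (picture, depth): 420x560x3 uint8, red, green, blue; 420x560 float32, m along the optical axis (not along the pixel's ray), 0 where there is no reading.
- eyes.camera_info(name): a dict with "K" (3x3 intrinsics, pixels), "k1" (the pictures are not rectified: a ray, as slopes to the right and down, at radius r is drawn at 1 + k1 r^2 times it, then the intrinsics apply), "cam_to_world" (4x4, takes a point from camera to world coordinates). Camera axes: x right, y up, looking along -z (the intrinsics and any distortion apply to the point x, -y, -z); pixel columns grow to the right and rows downward; lengths in m; the calibration is good to about 2 mm. A picture is of the moment at which its call begins: read the wrist's pose just before it. camera_info takes no time and is no camera call; for the wrist camera it gives the pose at the moment of the call.
- ctrl.sign_off(): hands the job in; it is judged then, once.
The state is a dict: "t": time; "joint_positions": joint angles; "qvel": joint speeds; "effort": joint torques, N m; "tool_pos": TCP position; "eef_rot": TCP orientation; "contact_force": force on the tool from outside, world axes, zero at the start; "wrist_torque": the same for the moment, N m; "width": finger opening in m; "finger_force": force on a finger pad.
Only numpy, scipy, OpenCV 4.12 (cv2) and the standard library are available. Lean on these libraries where they do the work, as an engineer would, in place of code of your own. Each camera call takes 0.05 s, during which the arm holds its last target. There are 200 camera calls.

### The job

Get this mould ready for casting: take the orange-handled rubbing block off its cork pad and draw its sole along the middle line of the mould bed, from the red-striped end to the plain end, with light steady pressure of about 7 N all the way (never more than 25 N), then stand it back on the cork pad. Next seat every core plug that lies on the bench fully home in a nest of the bed, stem up, one to a nest (any nest, some may stay empty), and finally lower the blue cover plate, handle up, over the two brass pins until it rests flush on the bed. Leave the figurine, the jar and the spatula where they are.

Things in the scene. Friction and masses are not known exactly. Their poses are not given: they have to be found in the camera images.
- bed: mould bed: white plaster block fixed to the bench, 150 (x) x 200 (y) x 30 mm, origin at the centre of its underside. Four round nests 54 mm wide, 20 mm deep at x +-34, y +-42 mm. Two brass pins 12 mm thick at (x +60, y -82) and (x -60, y +82) mm rise 31 mm above the top face, the last 10 mm tapered. Thin red stripe on the top face along its -y edge. The middle line is x = 0, along y
- start (a point): where the middle of the sole begins the stroke: point on the bed's top face, x 0, y -70 mm (bed frame), the red-striped end
- finish (a point): where the middle of the sole ends the stroke: point on the bed's top face, x 0, y +70 mm (bed frame), the plain end
- nest0 (a point): centre of the floor of a nest, 20 mm below the bed's top face
- nest1 (a point): centre of the floor of a nest, 20 mm below the bed's top face
- nest2 (a point): centre of the floor of a nest, 20 mm below the bed's top face
- nest3 (a point): centre of the floor of a nest, 20 mm below the bed's top face
- cover: blue cover plate, loose, 146 (x) x 196 (y) x 14 mm, about 0.5 kg; origin at the centre of its underside. 15 mm pin holes at (x +60, y -82) and (x -60, y +82) mm, 39 mm windows for the stems at x +-34, y +-42 mm; the same after a half turn. Bar handle on top in the middle: 18 mm wide (x), 60 mm long (y), from 14 to 56 mm above the origin. Lies flat, handle up
- plug0: core plug, loose, about 0.15 kg: terracotta disc 50 mm across, 18 mm high, bevelled foot, with a round upright stem 22 mm thick on it; 48 mm high in all; origin at the centre of its underside, z along the stem. Seated, its origin is on the nest floor and the stem stands 28 mm above the bed's face, through the cover's window. Absent in some starts
- plug1: core plug, loose, about 0.15 kg: terracotta disc 50 mm across, 18 mm high, bevelled foot, with a round upright stem 22 mm thick on it; 48 mm high in all; origin at the centre of its underside, z along the stem. Seated, its origin is on the nest floor and the stem stands 28 mm above the bed's face, through the cover's window. Absent in some starts
- plug2: core plug, loose, about 0.15 kg: terracotta disc 50 mm across, 18 mm high, bevelled foot, with a round upright stem 22 mm thick on it; 48 mm high in all; origin at the centre of its underside, z along the stem. Seated, its origin is on the nest floor and the stem stands 28 mm above the bed's face, through the cover's window. Absent in some starts
- plug3: core plug, loose, about 0.15 kg: terracotta disc 50 mm across, 18 mm high, bevelled foot, with a round upright stem 22 mm thick on it; 48 mm high in all; origin at the centre of its underside, z along the stem. Seated, its origin is on the nest floor and the stem stands 28 mm above the bed's face, through the cover's window. Absent in some starts
- block: rubbing block, loose, 0.2 kg, 86 mm high; origin at the centre of its sole's face when the spring is out. From below: grey sole 56 (x) x 44 (y) x 12 mm that gives way upward on a spring; wooden body 60 x 48 mm from 28 to 42 mm; orange bar handle 56 mm long (x), 18 mm thick (y), from 42 to 86 mm above the origin
- sole_face (a point): centre of the working (lower) face of the sole
- sole (a joint): travel of the sole into the block, 0 (out) to 0.012 m (bottomed); spring force 3.2 N at 0, rising 0.8 N per mm to 12.8 N at 12 mm, beyond that it is rigid
- pad: square cork pad fixed to the bench, 110 x 110 x 4 mm; origin at the centre of its underside; home of the rubbing block
- figurine: standing terracotta figurine, 60 mm across, 126 mm high, origin under its centre; to be left alone
- jar: amber glass jar with black lid, 64 mm across, 110 mm high, origin under its centre; to be left alone
- spatula: modelling spatula lying on the bench, 190 mm long; to be left alone
Mind the look-alikes: they are no part of the job. Leave any white look-alike of the plug2 alone. What is shaped like the block but purple is not meant.

How it is judged:
On the way, in this order (a step that is already met when the one before it is completed fails the run):
1. rubbing block pressed on the middle line of the bed with 2 to 15 N, at the red-striped end (y of sole_face in the frame of bed between -0.083 and -0.057 m and x of sole_face in the frame of bed between -0.015 and 0.015 m and contact force between block and bed between 2 and 15 N), for 0.1 s.
2. rubbing block pressed on the middle line of the bed with 2 to 15 N, a quarter of the way along (y of sole_face in the frame of bed between -0.048 and -0.022 m and x of sole_face in the frame of bed between -0.015 and 0.015 m and contact force between block and bed between 2 and 15 N), for 0.1 s.
3. rubbing block pressed on the middle line of the bed with 2 to 15 N, halfway along (y of sole_face in the frame of bed between -0.013 and 0.013 m and x of sole_face in the frame of bed between -0.015 and 0.015 m and contact force between block and bed between 2 and 15 N), for 0.1 s.
4. rubbing block pressed on the middle line of the bed with 2 to 15 N, three quarters along (y of sole_face in the frame of bed between 0.022 and 0.048 m and x of sole_face in the frame of bed between -0.015 and 0.015 m and contact force between block and bed between 2 and 15 N), for 0.1 s.
5. rubbing block pressed on the middle line of the bed with 2 to 15 N, at the plain end (y of sole_face in the frame of bed between 0.057 and 0.083 m and x of sole_face in the frame of bed between -0.015 and 0.015 m and contact force between block and bed between 2 and 15 N), for 0.1 s.
6. rubbing block back upright on its cork pad and let go (horizontal distance between block and pad below 0.035 m and z of block in the frame of pad between 0 and 0.008 m and angle between block's own z axis and vertical below 0.1 rad and contact force between block and the fingers below 0.2 N), for 0.3 s.
7. every core plug that is present fully down in a nest, stem up, and let go (angle between each of plug0, plug1, plug2, plug3's own z axis and vertical below 0.1 rad and ((horizontal distance between plug0 and nest0 below 0.006 m and z of plug0 in the frame of nest0 between -0.003 and 0.003 m) or (horizontal distance between plug0 and nest1 below 0.006 m and z of plug0 in the frame of nest1 between -0.003 and 0.003 m) or (horizontal distance between plug0 and nest2 below 0.006 m and z of plug0 in the frame of nest2 between -0.003 and 0.003 m) or (horizontal distance between plug0 and nest3 below 0.006 m and z of plug0 in the frame of nest3 between -0.003 and 0.003 m)) and ((horizontal distance between plug1 and nest0 below 0.006 m and z of plug1 in the frame of nest0 between -0.003 and 0.003 m) or (horizontal distance between plug1 and nest1 below 0.006 m and z of plug1 in the frame of nest1 between -0.003 and 0.003 m) or (horizontal distance between plug1 and nest2 below 0.006 m and z of plug1 in the frame of nest2 between -0.003 and 0.003 m) or (horizontal distance between plug1 and nest3 below 0.006 m and z of plug1 in the frame of nest3 between -0.003 and 0.003 m)) and ((horizontal distance between plug2 and nest0 below 0.006 m and z of plug2 in the frame of nest0 between -0.003 and 0.003 m) or (horizontal distance between plug2 and nest1 below 0.006 m and z of plug2 in the frame of nest1 between -0.003 and 0.003 m) or (horizontal distance between plug2 and nest2 below 0.006 m and z of plug2 in the frame of nest2 between -0.003 and 0.003 m) or (horizontal distance between plug2 and nest3 below 0.006 m and z of plug2 in the frame of nest3 between -0.003 and 0.003 m)) and ((horizontal distance between plug3 and nest0 below 0.006 m and z of plug3 in the frame of nest0 between -0.003 and 0.003 m) or (horizontal distance between plug3 and nest1 below 0.006 m and z of plug3 in the frame of nest1 between -0.003 and 0.003 m) or (horizontal distance between plug3 and nest2 below 0.006 m and z of plug3 in the frame of nest2 between -0.003 and 0.003 m) or (horizontal distance between plug3 and nest3 below 0.006 m and z of plug3 in the frame of nest3 between -0.003 and 0.003 m)) and contact force between each of plug0, plug1, plug2, plug3 and the fingers below 0.2 N), for 0.2 s.
At the end, for the whole second after the job is handed in: Cover plate flush on the bed over both pins (within 2 mm of the face's height, 0.03 rad level, handle up) and at rest; every plug present within 6 mm of a nest's centre, within 3 mm of its floor, stem up; the rubbing block upright on the cork pad, within 35 mm of its centre; everything let go (all of step 6 and z of cover in the frame of bed between 0.028 and 0.032 m and angle between cover's own z axis and vertical below 0.03 rad and horizontal distance between cover and bed below 0.005 m and angle between the y axis of cover and the y axis of bed, either way round below 0.06 rad and contact force between cover and the fingers below 0.2 N and linear speed of cover below 0.01 m/s and angle between each of plug0, plug1, plug2, plug3's own z axis and vertical below 0.1 rad and ((horizontal distance between plug0 and nest0 below 0.006 m and z of plug0 in the frame of nest0 between -0.003 and 0.003 m) or (horizontal distance between plug0 and nest1 below 0.006 m and z of plug0 in the frame of nest1 between -0.003 and 0.003 m) or (horizontal distance between plug0 and nest2 below 0.006 m and z of plug0 in the frame of nest2 between -0.003 and 0.003 m) or (horizontal distance between plug0 and nest3 below 0.006 m and z of plug0 in the frame of nest3 between -0.003 and 0.003 m)) and ((horizontal distance between plug1 and nest0 below 0.006 m and z of plug1 in the frame of nest0 between -0.003 and 0.003 m) or (horizontal distance between plug1 and nest1 below 0.006 m and z of plug1 in the frame of nest1 between -0.003 and 0.003 m) or (horizontal distance between plug1 and nest2 below 0.006 m and z of plug1 in the frame of nest2 between -0.003 and 0.003 m) or (horizontal distance between plug1 and nest3 below 0.006 m and z of plug1 in the frame of nest3 between -0.003 and 0.003 m)) and ((horizontal distance between plug2 and nest0 below 0.006 m and z of plug2 in the frame of nest0 between -0.003 and 0.003 m) or (horizontal distance between plug2 and nest1 below 0.006 m and z of plug2 in the frame of nest1 between -0.003 and 0.003 m) or (horizontal distance between plug2 and nest2 below 0.006 m and z of plug2 in the frame of nest2 between -0.003 and 0.003 m) or (horizontal distance between plug2 and nest3 below 0.006 m and z of plug2 in the frame of nest3 between -0.003 and 0.003 m)) and ((horizontal distance between plug3 and nest0 below 0.006 m and z of plug3 in the frame of nest0 between -0.003 and 0.003 m) or (horizontal distance between plug3 and nest1 below 0.006 m and z of plug3 in the frame of nest1 between -0.003 and 0.003 m) or (horizontal distance between plug3 and nest2 below 0.006 m and z of plug3 in the frame of nest2 between -0.003 and 0.003 m) or (horizontal distance between plug3 and nest3 below 0.006 m and z of plug3 in the frame of nest3 between -0.003 and 0.003 m))); the robot touches nothing.
It fails at once if the figurine is pushed more than 30 mm or tipped over (distance of figurine from where it was at the start of the episode above 0.03 m or angle between figurine's own z axis and vertical above 0.6 rad).
It fails at once if the jar is pushed more than 30 mm or tipped over (distance of jar from where it was at the start of the episode above 0.03 m or angle between jar's own z axis and vertical above 0.6 rad).
It fails at once if the spatula is pushed more than 30 mm (distance of spatula from where it was at the start of the episode above 0.03 m).
It fails at once if the rubbing block is pressed on the bed with more than 25 N (contact force between block and bed above 25 N).
Of plug0, plug1, plug2, plug3 only 2 to 4 are there at a start; the rules pass over those that are not, and their reading is None.
At some moment in a run one of plug0, plug1, plug2, plug3, cover may be knocked a few centimetres aside while the robot is not near it.
It also fails if it takes over 208 s, if anything falls off the work surface, if the arm or the gripper's body presses on something with over 40 N, if the wrist force passes 120 N, or if a joint passes its speed limit or range.

## Working session

There is one attempt and no reset: what is moved stays moved. The work goes in short steps, Python scripts to look and compute and a tool call to move; the robot and the scene stay as the last step left them, time stands still between calls to the robot, and variables do not carry over. Pictures are saved under pics/ and viewed, at most 17 in all, crops included, and the job is handed in when it is done.

Besides the shell and the picture viewer there is one more tool, called after ">>>" as name(argument=value, ...) on one line, values as JSON. send_rows: Moves the arm, as the interface text tells. Shift numbers are shares of 0.08 m and turn numbers shares of 180 degrees, none past 1 either way. Its arguments: {"type":"object","properties":{"commands":{"type":"array"},"newtons":{"type":"number"}},"required":["commands"]}

```bash
mkdir -p pics; ls; cat > h.py <<'E'
import numpy as np, cv2
from station import monitor, eyes, ctrl
from scipy.spatial.transform import Rotation as R
def cap(n):
    ci=eyes.camera_info(n); p,d=eyes.capture(n); return p,d,ci
def world(d,ci):
    K=np.array(ci["K"]);h,w=d.shape
    u,v=np.meshgrid(np.arange(w),np.arange(h))
    pts=np.stack([u,v],-1).reshape(-1,1,2).astype(np.float64)
    n=cv2.undistortPoints(pts,K,np.array([ci["k1"],0,0,0.])).reshape(h,w,2)
    P=np.stack([n[...,0]*d,-n[...,1]*d,-d,np.ones_like(d)],-1)
    return (P@np.array(ci["cam_to_world"]).T)[...,:3]
def save(p,name,s=1): cv2.imwrite(f"pics/{name}.png",cv2.resize(p[...,::-1],None,fx=s,fy=s))
E
python3 - <<'E'
from h import *
s=monitor.observe(); print(s)
for n in("scene","side"):
    p,d,ci=cap(n); save(p,n+"0",1.42); np.savez(n+"0.npz",p=p,d=d,W=world(d,ci)); print(ci)
E
```

```text
pics
{'t': 0.0, 'joint_positions': array([ 1.51723761,  0.50184472, -0.42679699,  1.55145638,  0.22076868,
        1.13831159, -0.21028873]), 'qvel': array([-4.51105677e-04,  1.68027548e-04,  2.48695161e-04, -3.11476266e-04,
        5.56938811e-04, -3.40073114e-05,  2.25684853e-03]), 'effort': array([ 4.95628701e-04, -5.66588402e+01, -5.81613064e+00, -2.79110366e+01,
       -6.86564553e-02,  3.07632540e-02,  2.25071822e-04]), 'tool_pos': array([ 0.20221581, -0.61699517,  0.22567818]), 'eef_rot': array([-3.10032596e+00, -4.95269192e-01,  3.43439266e-04]), 'contact_force': array([-0.58338765,  0.80118945, -0.25876955]), 'wrist_torque': array([-0.00575256, -0.0126136 ,  0.04318069]), 'finger_force': 0.0, 'width': 0.09187910297246928}
{'K': array([[406.74268255,   0.        , 283.89853165],
       [  0.        , 406.74268255, 208.06597093],
       [  0.        ,   0.        ,   1.        ]]), 'k1': -0.02879606417912848, 'cam_to_world': array([[ 0.74944309, -0.52138394,  0.40803658,  0.93442987],
       [ 0.66203071,  0.58354987, -0.47030297, -0.3974302 ],
       [ 0.00709872,  0.62259805,  0.7825096 ,  0.76962561],
       [ 0.        ,  0.        ,  0.        ,  1.        ]])}
{'K': array([[479.98033711,   0.        , 277.44264035],
       [  0.        , 479.98033711, 210.96869106],
       [  0.        ,   0.        ,   1.        ]]), 'k1': -0.09280362937544545, 'cam_to_world': array([[-0.99341306,  0.0730336 , -0.08829832,  0.46541359],
       [-0.11435783, -0.58302549,  0.80436532,  1.06803149],
       [ 0.00726553,  0.80916461,  0.5875371 ,  0.83348557],
       [ 0.        ,  0.        ,  0.        ,  1.        ]])}
```

View pics/scene0.png

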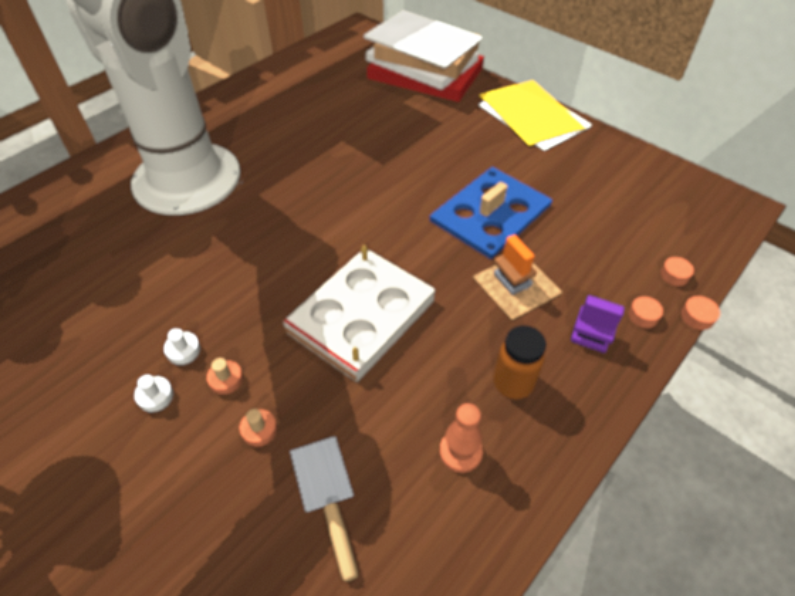

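View pics/side0.png

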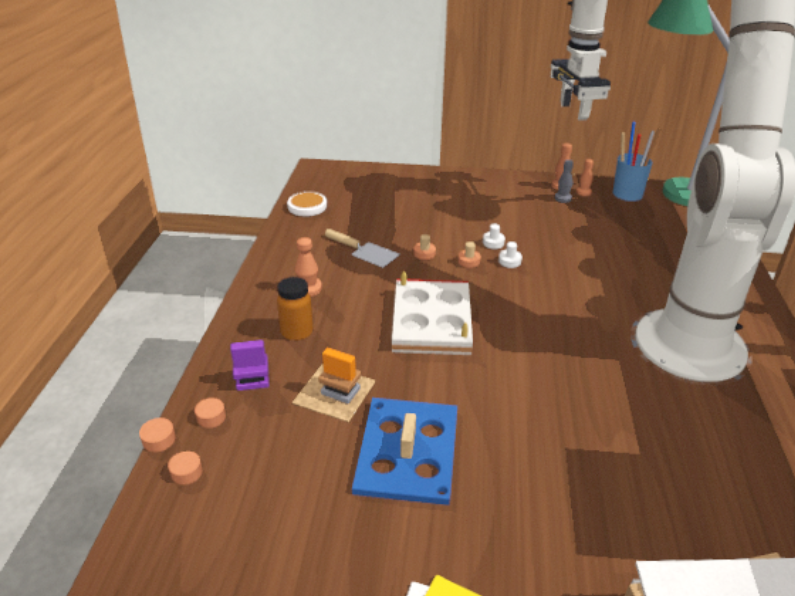

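The scene picture shows the orange block on its cork at (515,262) and a purple look-alike at (597,322). Two terracotta plugs with tan stems are at (225,375) and (257,427), and two white look-alikes at (180,345) and (152,392). There are stemless terracotta discs at (678,270), (647,312) and (700,312). The bed is at (360,315), and the blue cover with its tan handle at (492,208). My choices are the orange block and the two tan-stemmed plugs. I'll measure them, and check the height of the stemless discs.

```bash
cat > seg.py <<'E'
from h import *
def segs(p,W,zmin=0.004,zmax=0.16):
    hsv=cv2.cvtColor(p,cv2.COLOR_RGB2HSV); z=W[...,2]
    H,S,V=[hsv[...,i].astype(int) for i in range(3)]
    ok=(z>zmin)&(z<zmax)&(W[...,0]>0.15)&(W[...,0]<1.1)&(abs(W[...,1])<.8)
    lab={'blue':(H>100)&(H<125)&(S>130),'purple':(H>130)&(H<155)&(S>100),'orange':((H<25))&(S>120)&(V>60),'white':(S<45)&(V>130),'any':V>=0}
    for k,m in lab.items():
        n,L,st,c=cv2.connectedComponentsWithStats((m&ok).astype(np.uint8))
        for i in range(1,n):
            if st[i,4]>60:
                q=W[L==i]; zt=np.percentile(q[:,2],97); t=q[q[:,2]>zt-.006]
                print(k,'px',c[i].round(),'n',st[i,4],'ztop %.3f'%zt,'mean',q.mean(0).round(3),'top',t.mean(0).round(3),'min',q.min(0).round(3),'max',q.max(0).round(3))
E
python3 - <<'E'
from seg import *
for n in('scene','side'):
    a=np.load(n+'0.npz'); print(n); segs(a['p'],a['W'])
a=np.load('scene0.npz'); save(a['p'][160:290,300:520],'crop1',3)
E
```

```text
scene
blue px [345. 149.] n 2108 ztop 0.015 mean [0.527 0.32  0.012] top [0.527 0.321 0.013] min [0.449 0.229 0.004] max [0.598 0.429 0.018]
purple px [420. 227.] n 911 ztop 0.085 mean [0.818 0.193 0.051] top [0.816 0.201 0.084] min [0.782 0.172 0.004] max [0.85  0.219 0.087]
orange px [320.  56.] n 502 ztop 0.078 mean [0.21  0.613 0.031] top [0.22  0.609 0.079] min [0.15  0.554 0.004] max [0.246 0.745 0.088]
orange px [363. 184.] n 624 ztop 0.090 mean [0.656 0.205 0.062] top [0.654 0.211 0.088] min [0.619 0.182 0.004] max [0.689 0.268 0.092]
orange px [477. 190.] n 320 ztop 0.023 mean [0.861 0.414 0.018] top [0.861 0.418 0.021] min [0.836 0.393 0.005] max [0.885 0.443 0.024]
orange px [454. 219.] n 333 ztop 0.023 mean [0.861 0.295 0.018] top [0.86  0.298 0.021] min [0.838 0.276 0.004] max [0.882 0.324 0.025]
orange px [493. 219.] n 424 ztop 0.024 mean [0.929 0.354 0.019] top [0.93  0.358 0.021] min [0.904 0.331 0.004] max [0.955 0.387 0.026]
orange px [227. 244.] n 81 ztop 0.031 mean [ 0.521 -0.109  0.029] top [ 0.521 -0.109  0.029] min [ 0.444 -0.115  0.025] max [ 0.587 -0.104  0.0
[... 7727 characters left out ...]
77 0.004] max [0.883 0.328 0.025]
any px [287. 317.] n 3900 ztop 0.055 mean [0.522 0.343 0.015] top [0.522 0.335 0.055] min [0.448 0.232 0.004] max [0.598 0.432 0.059]
any px [110. 305.] n 442 ztop 0.025 mean [0.927 0.365 0.019] top [0.929 0.361 0.022] min [0.902 0.332 0.005] max [0.957 0.389 0.026]
any px [130. 328.] n 405 ztop 0.024 mean [0.857 0.425 0.019] top [0.859 0.421 0.021] min [0.835 0.397 0.004] max [0.885 0.445 0.026]
any px [466. 408.] n 1056 ztop 0.093 mean [0.187 0.583 0.089] top [0.183 0.582 0.09 ] min [0.15  0.554 0.04 ] max [0.229 0.608 0.095]
any px [314. 414.] n 292 ztop 0.010 mean [0.447 0.572 0.007] top [0.447 0.572 0.007] min [0.403 0.553 0.004] max [0.476 0.584 0.01 ]
```

View pics/crop1.png

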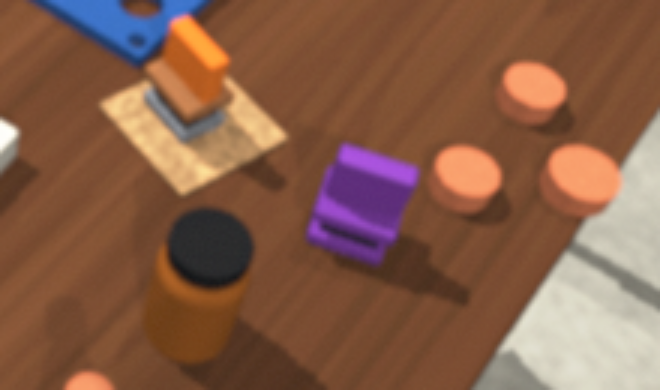

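The crop confirms the orange block on the cork and the purple decoy beside it. The three discs have no stems (about 22 mm high), so they aren't plugs. That leaves two plugs present. Next I'll work out the yaws.

```bash
cat > yaw.py <<'E'
from h import *
def rect(q):
    (c,s,a)=cv2.minAreaRect((q[:,:2]*1000).astype(np.float32)); return np.round(c,1),np.round(s,1),round(a,1)
def box(W,z0,z1,x0,x1,y0,y1,extra=None):
    m=(W[...,2]>z0)&(W[...,2]<z1)&(W[...,0]>x0)&(W[...,0]<x1)&(W[...,1]>y0)&(W[...,1]<y1)
    if extra is not None: m&=extra
    m=cv2.morphologyEx(m.astype(np.uint8),cv2.MORPH_OPEN,np.ones((2,2)))>0
    return W[m]
E
python3 - <<'E'
from yaw import *
for n in('scene','side'):
    a=np.load(n+'0.npz');W=a['W'];p=a['p'];hsv=cv2.cvtColor(p,cv2.COLOR_RGB2HSV);H,S=hsv[...,0],hsv[...,1]
    print(n)
    print('bed',rect(box(W,.024,.036,.4,.62,-.14,.12)))
    print('cover',rect(box(W,.006,.022,.42,.62,.2,.46,(H>100)&(H<125)&(S>130))))
    print('coverhandle',rect(box(W,.048,.062,.42,.62,.2,.46)))
    print('handle',rect(box(W,.082,.098,.6,.72,.14,.28)))
    print('pad',rect(box(W,.001,.009,.58,.74,.12,.3,(H<25)&(S<140)&(hsv[...,2]>110))))
    for nm,x,y in(('p0',.442,-.237),('p1',.543,-.255)):
        print(nm,rect(box(W,.042,.054,x-.03,x+.03,y-.03,y+.03)),rect(box(W,.010,.026,x-.05,x+.05,y-.05,y+.05)))
    print('pins',rect(box(W,.050,.066,.56,.63,-.12,-.04)),rect(box(W,.050,.066,.40,.47,.03,.12)))
    # red stripe
    print('red',rect(box(W,.022,.036,.4,.62,-.14,-.08,((H<8)|(H>172))&(S>100))))
E
```

```text
scene
bed (array([ 644.3, -192.8]), array([226.3, 673. ]), 36.2)
cover (array([ 6.628e+02, -2.000e-01]), array([203. , 940.9]), 22.2)
coverhandle (array([523.8, 351.9]), array([ 18.5, 105.4]), 6.1)
handle (array([656.6, 247. ]), array([98.7, 52.4]), 87.4)
pad (array([759.3, -81.1]), array([143.9, 708.6]), 17.5)
p0 (array([ 677.9, -319.5]), array([ 21.3, 535.7]), 70.8) (array([ 676.2, -326.1]), array([ 49.3, 533.6]), 69.3)
p1 (array([ 731.9, -329.9]), array([ 21.1, 426.5]), 68.7) (array([ 546.7, -258.4]), array([49.7, 43.9]), 64.8)
pins (array([574.6, -86.7]), array([ 6.8, 20.1]), 21.7) (array([428.9,  83. ]), array([ 7.2, 61.9]), 41.3)
red (array([ 711.9, -221.5]), array([ 79.9, 561.7]), 59.8)
side
bed (array([472.5, 459.4]), array([ 153.8, 1215.4]), 3.8)
cover (array([527.1, 647.3]), array([838.6, 145.1]), 88.8)
coverhandle (array([500. , 668.2]), array([ 20.7, 802.3]), 3.5)
handle (array([579.4, 598. ]), array([ 52.4, 965.8]), 10.5)
pad (array([602.8, 615.2]), array([137.5, 936.3]), 8.5)
p0 (array([454.6, 378. ]), array([1380.1,   19.3]), 88.3) (array([461.5, 395.8]), array([1343.7,   44.6]), 87.8)
p1 (array([ 534.2, -288.1]), array([97.7, 15.4]), 80.4) (array([ 534.2, -255.7]), array([56.7, 39.4]), 25.2)
pins (array([524.6, 448.7]), array([   8.7, 1244.3]), 5.1) (array([438.4,  48.2]), array([44.,  6.]), 81.9)
red (array([ 514.2, -107. ]), array([97.9, 15.4]), 1.1)
```

```bash
sed -i 's/    m=cv2.morphologyEx.*/    m\&=cv2.morphologyEx(m.astype(np.uint8),cv2.MORPH_OPEN,np.ones((2,2)))>0/' yaw.py
cat > m.py <<'E'
from yaw import *
for n in('scene','side'):
    a=np.load(n+'0.npz');W=a['W'];p=a['p'];hsv=cv2.cvtColor(p,cv2.COLOR_RGB2HSV);H,S=hsv[...,0],hsv[...,1]
    print(n)
    print('bed',rect(box(W,.026,.036,.4,.62,-.14,.12)))
    print('cover',rect(box(W,.009,.022,.42,.62,.2,.46,(H>100)&(H<125)&(S>130))))
    print('coverhandle',rect(box(W,.048,.062,.42,.62,.2,.46)))
    print('handle',rect(box(W,.082,.098,.6,.72,.14,.28)))
    print('pad',rect(box(W,.001,.009,.58,.74,.12,.3,(H<25)&(S<140)&(hsv[...,2]>110))))
    for nm,x,y in(('p0',.442,-.237),('p1',.543,-.255)):
        print(nm,rect(box(W,.042,.054,x-.03,x+.03,y-.03,y+.03)),rect(box(W,.010,.026,x-.05,x+.05,y-.05,y+.05)))
    print('pins',rect(box(W,.050,.066,.56,.63,-.12,-.04)),rect(box(W,.050,.066,.40,.47,.03,.12)))
    print('red',rect(box(W,.022,.036,.4,.62,-.14,-.08,((H<8)|(H>172))&(S>100))))
E
python3 m.py
```

```text
scene
bed (array([510.6, -14.8]), array([148.4, 200.5]), 4.1)
cover (array([525.3, 330. ]), array([200.4, 142.6]), 88.8)
coverhandle (array([526.3, 328.8]), array([13.9, 60.4]), 0.4)
handle (array([655.4, 211.5]), array([18.4, 51.6]), 71.2)
pad (array([665.9, 211.6]), array([109.5, 106. ]), 73.4)
p0 (array([ 443.1, -238.7]), array([18. , 18.9]), 49.2) (array([ 445.9, -239.4]), array([48.5, 40.9]), 70.5)
p1 (array([ 545.9, -258.6]), array([19.2, 18.6]), 51.9) (array([ 547.4, -258.8]), array([49. , 43.2]), 71.2)
pins (array([577.4, -94. ]), array([6.8, 3.6]), 48.7) (array([446.8,  61.3]), array([4.9, 5.6]), 44.3)
red (array([ 519.9, -109.7]), array([140.,   5.]), 3.4)
side
bed (array([507.1, -11.5]), array([147.3, 204.7]), 3.9)
cover (array([521.6, 334.3]), array([194.8, 142.8]), 88.9)
coverhandle (array([521.1, 332.9]), array([59.8, 15.4]), 89.3)
handle (array([651.1, 217.1]), array([17.6, 52.8]), 73.1)
pad (array([660.9, 217.5]), array([112. , 108.7]), 73.1)
p0 (array([ 439.2, -230.6]), array([14.4, 14.3]), 55.5) (array([ 437.5, -229.8]), array([44.6, 41.8]), 1.4)
p1 (array([ 539.5, -249.3]), array([17.4, 13.1]), 20.8) (array([ 539.5, -249.2]), array([42.2, 37.9]), 4.7)
pins (array([571.9, -88.7]), array([11.7,  4.6]), 68.6) (array([441.,  67.]), array([5.5, 5.1]), 3.6)
red (array([ 514.3, -109.7]), array([98. ,  9.1]), 2.3)
```

Bed centre is about (0.509, -0.013), yaw +4°, confirmed by the pins. Block handle is at (0.653, 0.214) with its long axis at -18°. I'll start moving and capture the wrist view on the way.

>>> send_rows(commands=[[[0.35, -0.33, 0, 0, 91], [0.7, -0.66, 0, 0, 91], [1, -0.95, 0, 0, 91]]])

```text
t: 0.4
tool_pos: [0.2556, -0.5185, 0.2261]
eef_rot: [-3.101, -0.496, -0.0]
contact_force: [0.6, -0.2, 1.1]
width: 0.0907
finger_force: 0.0
```

>>> send_rows(commands=[[[0.35, -0.33, 0, 0, 91], [0.7, -0.66, 0, 0, 91], [1, -0.95, 0, 0, 91]]])

```text
t: 0.7
tool_pos: [0.308, -0.4212, 0.2264]
eef_rot: [-3.101, -0.497, 0.0]
contact_force: [0.4, -0.1, -0.6]
width: 0.0909
finger_force: 0.0
```

>>> send_rows(commands=[[[0.35, -0.33, 0, 0, 91], [0.7, -0.66, 0, 0, 91], [1, -0.95, 0, 0, 91]]])

```text
t: 1.0
tool_pos: [0.3601, -0.3241, 0.2265]
eef_rot: [-3.102, -0.497, 0.0]
contact_force: [0.3, -0.5, -0.1]
width: 0.0912
finger_force: 0.0
```

>>> send_rows(commands=[[[0.35, -0.33, 0, 0, 91], [0.7, -0.66, 0, 0, 91], [1, -0.95, 0, 0, 91], [1, -0.95, 0, 0, 91]]])

```text
t: 1.4
tool_pos: [0.4141, -0.224, 0.2269]
eef_rot: [-3.099, -0.508, -0.002]
contact_force: [0.0, 0.7, 0.4]
width: 0.0909
finger_force: 0.0
```

```bash
cat >> h.py <<'E'
def st():
    s=monitor.observe(); r=R.from_rotvec(s['eef_rot']).as_matrix()
    print('t %.2f'%s['t'],'tcp',(s['tool_pos']*1000).round(1),'yaw %.2f tilt %.2f'%(np.degrees(np.arctan2(r[1,0],r[0,0])),np.degrees(np.arccos(-r[2,2]))),'F',s['contact_force'].round(1),'w %.1f g %.1f'%(s['width']*1000,s['finger_force'])); return s
def go(x,y,z,yaw,cmd=None):
    """shares from the (commanded or measured) pose to target, mm / deg"""
    s=st(); r=R.from_rotvec(s['eef_rot']).as_matrix(); c=s['tool_pos']*1000
    a=np.degrees(np.arctan2(r[1,0],r[0,0]))
    if cmd is not None: c=np.array(cmd[:3]); a=cmd[3]
    ca,sa=np.cos(np.radians(a)),np.sin(np.radians(a)); dx,dy=x-c[0],y-c[1]
    t=-(yaw-a); t=(t+90)%180-90
    print('row',np.round([(dx*ca+dy*sa)/80,(dx*sa-dy*ca)/80,(c[2]-z)/80,t/180],4))
E
python3 - <<'E'
from h import *
st(); p,d,ci=cap('wrist'); W=world(d,ci); np.savez('w1.npz',p=p,d=d,W=W); save(p,'w1'); print(ci['cam_to_world'].round(3))
st()
E
```

```text
t 1.40 tcp [ 414.1 -224.   226.9] yaw 18.61 tilt 0.11 F [0.  0.7 0.4] w 90.9 g 0.0
[[ 0.319  0.905  0.282  0.49 ]
 [-0.948  0.304  0.094 -0.198]
 [-0.001 -0.297  0.955  0.385]
 [ 0.     0.     0.     1.   ]]
t 1.45 tcp [ 412.8 -226.7  226.7] yaw 18.46 tilt 0.02 F [-1.  -0.3  0.6] w 91.3 g 0.0
```

View pics/w1.png

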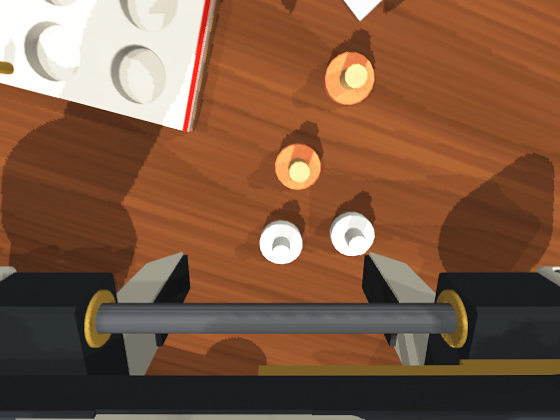

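The wrist view shows both tan-stemmed plugs at (350,77) and (298,166), the white decoys below them, and the bed at upper left. The arm was still settling, so I'll re-capture and measure.

```bash
cat > wm.py <<'E'
from yaw import *
def wcap():
    p,d,ci=cap('wrist'); return p,world(d,ci)
def plugs(W,lst):
    for nm,x,y in lst:
        q=box(W,.042,.056,x-.03,x+.03,y-.03,y+.03)
        print(nm,rect(q) if len(q)>10 else len(q), 'disc',rect(box(W,.012,.024,x-.05,x+.05,y-.05,y+.05)))
E
python3 - <<'E'
from wm import *
p,W=wcap(); plugs(W,(('p0',.442,-.237),('p1',.543,-.255)))
go(653,130,227,-18)
E
```

```text
p0 (array([ 439.8, -239.4]), array([20.6, 19.4]), 20.1) disc (array([ 440. , -240.1]), array([48.6, 47.3]), 18.4)
p1 (array([ 541.8, -258.5]), array([20., 20.]), 19.9) disc (array([ 542. , -259.1]), array([47.5, 48.6]), 18.3)
t 1.50 tcp [ 411.9 -228.5  226.6] yaw 18.28 tilt 0.03 F [-0.3  0.3  0.8] w 90.8 g 0.0
row [ 4.2676 -3.3094 -0.0054  0.2016]
```

>>> send_rows(commands=[[[0.35, -0.27, 0, 0, 91], [0.7, -0.55, 0, 0, 91], [1, -0.78, 0, 0, 91]]])

```text
t: 1.8
tool_pos: [0.4685, -0.1454, 0.2266]
eef_rot: [3.103, 0.491, -0.0]
contact_force: [0.3, 0.0, -0.7]
width: 0.0912
finger_force: 0.0
```

>>> send_rows(commands=[[[0.35, -0.27, 0, 0, 91], [0.7, -0.55, 0, 0, 91], [1, -0.78, 0, 0, 91]]])

```text
t: 2.1
tool_pos: [0.5255, -0.0611, 0.2264]
eef_rot: [3.103, 0.492, -0.001]
contact_force: [-0.0, 0.2, 0.1]
width: 0.0914
finger_force: 0.0
```

>>> send_rows(commands=[[[0.35, -0.27, 0, 0, 91], [0.7, -0.55, 0, 0, 91], [1, -0.78, 0, 0, 91]]])

```text
t: 2.4
tool_pos: [0.5824, 0.023, 0.2262]
eef_rot: [3.103, 0.492, -0.001]
contact_force: [0.3, 0.1, 0.9]
width: 0.0913
finger_force: 0.0
```

>>> send_rows(commands=[[[0.35, -0.27, 0, 0.04, 91], [0.7, -0.55, 0, 0.08, 91], [1, -0.78, 0, 0.12, 91], [1, -0.78, 0, 0.16, 91], [1, -0.78, 0, 0.2, 91], [1, -0.78, 0, 0.2, 91], [1, -0.78, 0, 0.2, 91], [1, -0.78, 0, 0.2, 91]]])

```text
t: 3.2
tool_pos: [0.6383, 0.1065, 0.2265]
eef_rot: [3.103, -0.486, -0.0]
contact_force: [0.2, 0.2, -0.2]
width: 0.0909
finger_force: 0.0
```

```bash
cat > blk.py <<'E'
from wm import *
p,W=wcap(); save(p,'w2')
hsv=cv2.cvtColor(p,cv2.COLOR_RGB2HSV)
print('handle',rect(box(W,.082,.098,.6,.72,.14,.28)))
print('bed',rect(box(W,.026,.036,.4,.62,-.14,.12)))
go(653,214,120,-18)
E
python3 blk.py
```

```text
handle (array([651.7, 213.7]), array([17. , 55.4]), 70.6)
bed (array([508.7, -13.9]), array([150.4, 200.5]), 4.3)
t 3.25 tcp [638.2 106.9 226.6] yaw -17.80 tilt 0.02 F [ 0.5 -0.2 -0.2] w 90.7 g 0.0
row [-2.3350e-01 -1.3315e+00  1.3325e+00  1.1000e-03]
```

View pics/w2.png

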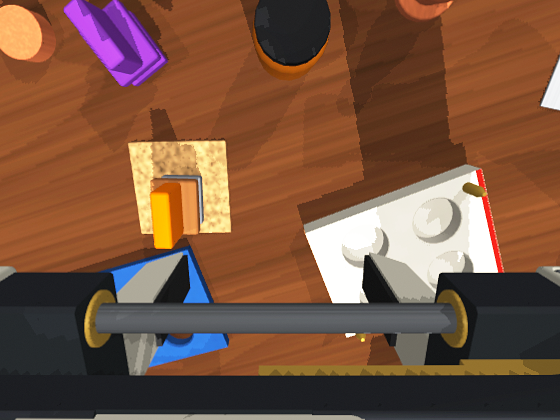

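The wrist view shows the orange handle at (167,215) on the cork, with the purple decoy away at (112,40). The wrist measurement agrees with the fixed cameras. I'll grasp the handle.

>>> send_rows(commands=[[[-0.12, -0.33, 0.35, 0.003, 91], [-0.24, -0.66, 0.7, 0.003, 91], [-0.245, -0.7, 0.8, 0.003, 91]]])

```text
t: 3.55
tool_pos: [0.6336, 0.1713, 0.1599]
eef_rot: [-3.101, 0.492, 0.008]
contact_force: [-0.1, 0.1, -0.2]
width: 0.0904
finger_force: 0.0
```

>>> send_rows(commands=[[[0, -0.3, 0.2, 0, 91], [0, -0.623, 0.4, 0, 91], [0, -0.623, 0.5, 0, 91], [0, -0.623, 0.5, 0, 91]]])

```text
t: 3.95
tool_pos: [0.6515, 0.2138, 0.1212]
eef_rot: [3.1, -0.499, -0.004]
contact_force: [-1.0, -0.8, 0.3]
width: 0.091
finger_force: 0.0
```

```bash
sed -i 's/w2/w3/;s/go(653,214,120,-18)/go(651.7,213.7,54,-18.5)/' blk.py; python3 blk.py
```

```text
handle (array([651.9, 214.1]), array([17. , 55.8]), 70.8)
bed (array([561.7,  47.4]), array([90.3, 47. ]), 86.8)
t 4.00 tcp [652.2 212.9 122.2] yaw -18.39 tilt 0.11 F [ 0.6 -0.3  0.4] w 91.0 g 0.0
row [-9.800e-03 -7.700e-03  8.527e-01  6.000e-04]
```

View pics/w3.png

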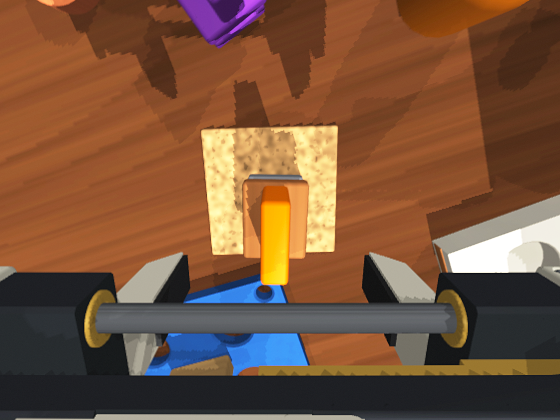

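The orange handle at (275,235) is centred between the fingers. I'll descend, grip at 40 N and lift.

>>> send_rows(commands=[[[-0.01, -0.01, 0.4, 0, 91], [-0.01, -0.01, 0.75, 0, 91], [-0.01, -0.01, 0.85, 0, 91], [-0.01, -0.01, 0.85, 0, 91], [-0.01, -0.01, 0.85, 0, 60], [-0.01, -0.01, 0.85, 0, 10], [-0.01, -0.01, 0.85, 0, 10], [-0.01, -0.01, 0.85, 0, 10], [-0.01, -0.01, 0.85, 0, 10], [-0.01, -0.01, 0.85, 0, 10]]], newtons=40)

```text
t: 5.0
tool_pos: [0.652, 0.2155, 0.0549]
eef_rot: [-3.101, 0.502, -0.0]
contact_force: [-0.4, 0.4, -0.4]
width: 0.0475
finger_force: 0.0
```

```bash
python3 -c "
from h import *
go(651.7,213.7,130,-18.5)"
```

```text
t 5.00 tcp [652.  215.5  54.9] yaw -18.38 tilt 0.01 F [-0.4  0.4 -0.4] w 47.5 g 0.0
row [ 3.800e-03  2.180e-02 -9.388e-01  7.000e-04]
```

>>> send_rows(commands=[[[0, 0, 0, 0, 10], [0, 0, 0, 0, 10], [0, 0, 0, 0, 10], [0, 0, 0, 0, 10], [0, 0, 0, 0, 10], [0, 0, 0, 0, 10], [0, 0, 0, 0, 10]]])

```text
t: 5.7
tool_pos: [0.6518, 0.2153, 0.0546]
eef_rot: [3.101, -0.502, -0.0]
contact_force: [-0.7, 0.7, -0.4]
width: 0.0176
finger_force: 40.0
```

>>> send_rows(commands=[[[0, 0, -0.2, 0, 10], [0, 0, -0.5, 0, 10], [0, 0, -0.9, 0, 10], [0, 0, -0.9, 0, 10]]])

```text
t: 6.1
tool_pos: [0.6553, 0.2174, 0.1331]
eef_rot: [-3.096, 0.501, -0.013]
contact_force: [0.6, 1.2, -0.5]
width: 0.0179
finger_force: 40.0
```

```bash
python3 - <<'E'
from wm import *
p,W=wcap(); save(p,'w4')
b=np.array([508.8,-13.7]); a=np.radians(4.1); y=np.array([-np.sin(a),np.cos(a)])
for k in(-75,-70,0,70): print(k,(b+k*y).round(1))
t=b-70*y; go(t[0],t[1],130,4.1)
for n in('side',):
    p,d,ci=cap(n); W=world(d,ci); np.savez('side1.npz',p=p,d=d,W=W)
    print('handle',rect(box(W,.14,.18,.6,.72,.14,.28)))
    m=box(W,.05,.22,.6,.72,.14,.28); save(p[150:330,120:360],'s1',2.5)
E
```

```text
-75 [514.2 -88.5]
-70 [513.8 -83.5]
0 [508.8 -13.7]
70 [503.8  56.1]
t 6.15 tcp [654.1 216.6 130.7] yaw -18.39 tilt 0.37 F [-0.8  0.4 -1.3] w 17.9 g 40.0
row [-0.4805  4.1131  0.0083 -0.1249]
handle (array([638.2, 226.1]), array([48.7, 19.2]), 63.8)
```

View pics/s1.png

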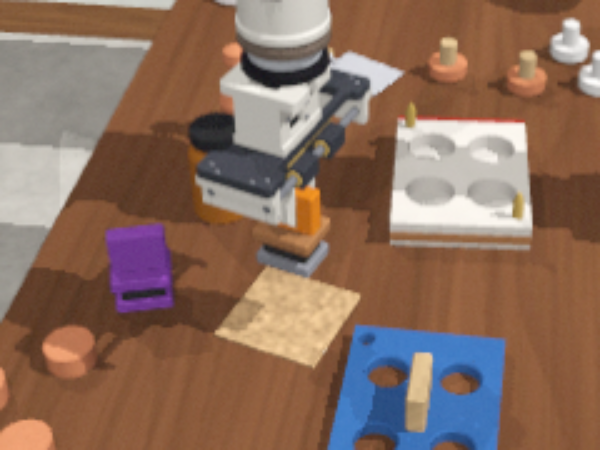

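The block is held level, with the cork clear beneath it. I'll carry it to above the start point.

>>> send_rows(commands=[[[-0.04, 0.35, -0.1, 0, 10], [-0.08, 0.7, -0.1, 0, 10], [-0.12, 1, -0.1, 0, 10]]])

```text
t: 6.5
tool_pos: [0.616, 0.1408, 0.1334]
eef_rot: [3.1, -0.502, -0.003]
contact_force: [0.7, -0.3, -2.3]
width: 0.0175
finger_force: 40.0
```

>>> send_rows(commands=[[[-0.04, 0.35, 0, 0, 10], [-0.08, 0.7, 0, 0, 10], [-0.12, 1, 0, 0, 10]]])

```text
t: 6.8
tool_pos: [0.5813, 0.0677, 0.1333]
eef_rot: [3.1, -0.503, -0.004]
contact_force: [-0.4, -0.3, -1.8]
width: 0.0176
finger_force: 40.0
```

>>> send_rows(commands=[[[-0.04, 0.35, 0, 0, 10], [-0.08, 0.7, 0, 0, 10], [-0.12, 1, 0, 0, 10]]])

```text
t: 7.1
tool_pos: [0.5469, -0.005, 0.1335]
eef_rot: [3.1, -0.503, -0.004]
contact_force: [0.6, 1.0, -1.0]
width: 0.0184
finger_force: 40.0
```

>>> send_rows(commands=[[[-0.04, 0.35, 0, -0.04, 10], [-0.08, 0.7, 0, -0.08, 10], [-0.12, 1, 0, -0.12, 10], [-0.12, 1, 0, -0.125, 10], [-0.12, 1, 0, -0.125, 10], [-0.12, 1, 0, -0.125, 10]]])

```text
t: 7.7
tool_pos: [0.5145, -0.075, 0.1344]
eef_rot: [-3.139, -0.112, 0.0]
contact_force: [-0.5, 0.4, -2.0]
width: 0.0177
finger_force: 40.0
```

```bash
python3 -c "
from h import *
go(513.8,-83.5,90,4.1)"
```

```text
t 7.70 tcp [514.5 -75.  134.4] yaw 4.10 tilt 0.06 F [-0.5  0.4 -2. ] w 17.7 g 40.0
row [-0.0168  0.1049  0.5552 -0.    ]
```

>>> send_rows(commands=[[[-0.008, 0.05, 0.2, 0, 10], [-0.017, 0.105, 0.4, 0, 10], [-0.017, 0.105, 0.6, 0, 10], [-0.017, 0.105, 0.66, 0, 10], [-0.017, 0.105, 0.66, 0, 10], [-0.017, 0.105, 0.66, 0, 10]]])

```text
t: 8.3
tool_pos: [0.5145, -0.0837, 0.0825]
eef_rot: [-3.139, -0.114, -0.002]
contact_force: [0.0, 0.3, -2.2]
width: 0.0177
finger_force: 40.0
```

```bash
python3 -c "
from h import *
go(513.8,-83.5,76,4.1)"
```

```text
t 8.30 tcp [514.5 -83.7  82.5] yaw 4.17 tilt 0.06 F [ 0.   0.3 -2.2] w 17.7 g 40.0
row [-0.0087 -0.0035  0.081   0.0004]
```

>>> send_rows(commands=[[[-0.008, 0, 0.03, 0, 10], [-0.008, 0, 0.05, 0, 10], [-0.008, 0, 0.07, 0, 10], [-0.008, 0, 0.07, 0, 10], [-0.008, 0, 0.07, 0, 10], [-0.008, 0, 0.07, 0, 10]]])

```text
t: 8.9
tool_pos: [0.5143, -0.0844, 0.0769]
eef_rot: [-3.139, -0.113, -0.003]
contact_force: [2.2, 1.7, 3.9]
width: 0.0178
finger_force: 40.0
```

>>> send_rows(commands=[[[0, 0, 0.012, 0, 10], [0, -0.05, 0.012, 0, 10], [0, -0.15, 0.012, 0, 10], [0, -0.25, 0.012, 0, 10], [0, -0.35, 0.012, 0, 10], [0, -0.45, 0.012, 0, 10]]])

```text
t: 9.5
tool_pos: [0.5101, -0.0513, 0.0754]
eef_rot: [3.136, 0.109, -0.002]
contact_force: [0.1, -4.1, 5.5]
width: 0.0178
finger_force: 40.0
```

```bash
python3 -c "
from h import *
go(503.8,56.1,76,4.1)"
```

```text
t 9.50 tcp [510.1 -51.3  75.4] yaw 4.00 tilt 0.19 F [ 0.1 -4.1  5.5] w 17.8 g 40.0
row [ 1.5100e-02 -1.3445e+00 -7.7000e-03 -6.0000e-04]
```

>>> send_rows(commands=[[[0.005, -0.1, 0, 0, 10], [0.01, -0.2, 0, 0, 10], [0.01, -0.3, 0, 0, 10], [0.01, -0.4, 0, 0, 10], [0.01, -0.5, 0, 0, 10], [0.01, -0.6, 0, 0, 10], [0.01, -0.7, 0, 0, 10]]])

```text
t: 10.2
tool_pos: [0.5068, 0.0045, 0.0753]
eef_rot: [3.136, 0.109, -0.002]
contact_force: [0.8, -3.3, 5.6]
width: 0.0181
finger_force: 40.0
```

>>> send_rows(commands=[[[0, -0.1, 0, 0, 10], [0, -0.2, 0, 0, 10], [0, -0.3, 0, 0, 10], [0, -0.4, 0, 0, 10], [0, -0.5, 0, 0, 10], [0, -0.6, 0, 0, 10], [0, -0.6, 0, 0, 10], [0, -0.6, 0, 0, 10], [0, -0.6, 0, 0, 10]]])

```text
t: 11.1
tool_pos: [0.5033, 0.0541, 0.0752]
eef_rot: [3.138, 0.112, -0.002]
contact_force: [-0.1, 0.2, 6.2]
width: 0.0176
finger_force: 40.0
```

```bash
python3 -c "
from h import *
go(503.8,56.1,76,4.1)"
```

```text
t 11.10 tcp [503.3  54.1  75.2] yaw 4.09 tilt 0.11 F [-0.1  0.2  6.2] w 17.6 g 40.0
row [ 0.0085 -0.024  -0.0099 -0.0001]
```

The stroke is done, at about 7–8 N throughout. Now I'll lift and return to the cork.

>>> send_rows(commands=[[[0, 0, -0.15, 0, 10], [0, 0, -0.4, 0, 10], [0, -0.1, -0.74, 0, 10], [0.35, -0.4, -0.74, 0.03, 10], [0.7, -0.7, -0.74, 0.06, 10], [1, -1, -0.74, 0.1, 10], [1, -1, -0.74, 0.125, 10], [1, -1, -0.74, 0.125, 10]]])

```text
t: 11.9
tool_pos: [0.5767, 0.1409, 0.1338]
eef_rot: [3.1, -0.5, -0.005]
contact_force: [0.1, -0.1, -2.3]
width: 0.018
finger_force: 40.0
```

```bash
python3 -c "
from h import *
go(660,214.5,134,-18.4)"
```

```text
t 11.90 tcp [576.7 140.9 133.8] yaw -18.33 tilt 0.18 F [ 0.1 -0.1 -2.3] w 18.0 g 40.0
row [ 6.9950e-01 -1.2004e+00 -2.6000e-03  4.0000e-04]
```

>>> send_rows(commands=[[[0.2, -0.35, 0, 0, 10], [0.4, -0.7, 0, 0, 10], [0.6, -1, 0, 0, 10], [0.7, -1, 0, 0, 10]]])

```text
t: 12.3
tool_pos: [0.6564, 0.2014, 0.1342]
eef_rot: [-3.101, 0.494, 0.002]
contact_force: [-0.5, 0.4, -1.8]
width: 0.0175
finger_force: 40.0
```

>>> send_rows(commands=[[[0, -0.2, 0, 0, 10], [0, -0.2, 0.4, 0, 10], [0, -0.2, 0.8, 0, 10], [0, -0.2, 0.9, 0, 10], [0, -0.2, 0.9, 0, 10], [0, -0.2, 0.9, 0, 10]]])

```text
t: 12.9
tool_pos: [0.6619, 0.2141, 0.0639]
eef_rot: [-3.101, 0.502, -0.002]
contact_force: [0.3, 0.9, -1.8]
width: 0.0176
finger_force: 40.0
```

```bash
python3 -c "
from h import *
go(660,214.5,55,-18.4)"
```

```text
t 12.90 tcp [661.9 214.1  63.9] yaw -18.39 tilt 0.07 F [ 0.3  0.9 -1.8] w 17.6 g 40.0
row [-0.0245  0.0026  0.1108  0.    ]
```

>>> send_rows(commands=[[[0, 0, 0.06, 0, 10], [0, 0, 0.105, 0, 10], [0, 0, 0.108, 0, 10], [0, 0, 0.108, 0, 10], [0, 0, 0.108, 0, 60], [0, 0, 0.108, 0, 60], [0, 0, 0.108, 0, 60], [0, 0, 0.108, 0, 60], [0, 0, 0.108, 0, 60], [0, 0, 0.108, 0, 60], [0, 0, 0.108, 0, 60], [0, 0, 0.108, 0, 60]]])

```text
t: 14.1
tool_pos: [0.6614, 0.214, 0.0539]
eef_rot: [-3.101, 0.502, -0.0]
contact_force: [0.3, -0.1, 0.0]
width: 0.0599
finger_force: 0.0
```

>>> send_rows(commands=[[[0, 0, -0.3, 0, 60], [0, 0, -0.6, 0, 60], [0, 0, -1, 0, 60], [0, 0, -1, 0, 60]]])

```text
t: 14.5
tool_pos: [0.6646, 0.2156, 0.1394]
eef_rot: [-3.097, 0.501, -0.012]
contact_force: [0.4, 1.4, 1.1]
width: 0.0599
finger_force: 0.0
```

```bash
python3 - <<'E'
from wm import *
p,W=wcap()
print('handle',rect(box(W,.082,.098,.6,.72,.14,.28)))
p,d,ci=cap('side'); W=world(d,ci)
print('handle side',rect(box(W,.082,.098,.6,.72,.14,.28)))
hsv=cv2.cvtColor(p,cv2.COLOR_RGB2HSV);H,S=hsv[...,0],hsv[...,1]
print('pad',rect(box(W,.001,.009,.58,.74,.12,.3,(H<25)&(S<140)&(hsv[...,2]>110))))
plugs(W,(('p0',.442,-.232),('p1',.543,-.25)))
print('cover',rect(box(W,.009,.022,.42,.62,.2,.46,(H>100)&(H<125)&(S>130))))
save(p[100:400,60:460],'s2',1.8)
go(440,-239,200,18)
E
```

```text
handle (array([662.5, 213.1]), array([16.8, 55.3]), 71.2)
handle side (array([661.2, 216.6]), array([19. , 51.4]), 71.4)
pad (array([661.4, 217. ]), array([109.2, 108.6]), 74.6)
p0 (array([ 438.8, -232.9]), array([13.6, 16. ]), 73.5) disc (array([ 437.2, -229.5]), array([45. , 33.2]), 16.5)
p1 (array([ 539.7, -251.6]), array([20.5, 15.2]), 74.6) disc (array([ 540.3, -250.9]), array([38.4, 43.4]), 89.3)
cover (array([521.8, 333.8]), array([196.5, 143. ]), 89.0)
t 14.60 tcp [662.  214.2 135. ] yaw -18.39 tilt 0.12 F [-0.6 -0.1 -1. ] w 59.9 g 0.0
row [-0.8462  6.2515 -0.812  -0.2022]
```

View pics/s2.png

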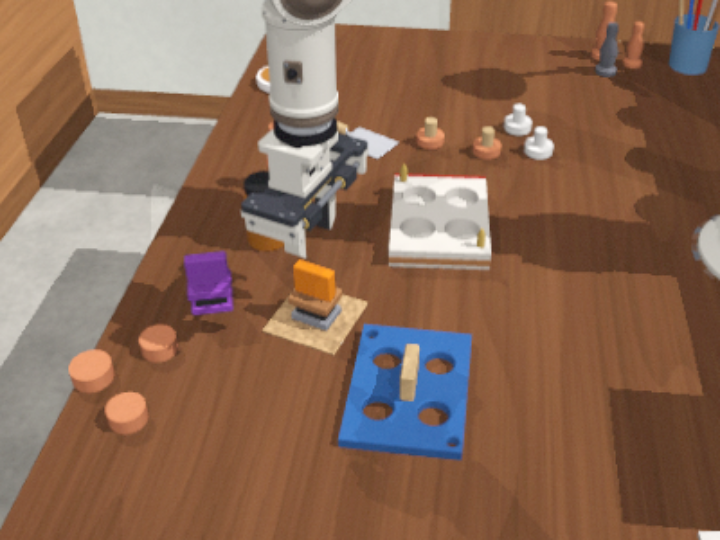

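The block stands centred on its cork and everything else is unmoved. Next is plug1 at (542, -259).

>>> send_rows(commands=[[[-0.04, 0.35, -0.1, -0.04, 80], [-0.08, 0.7, -0.1, -0.08, 80], [-0.12, 1, -0.1, -0.12, 80], [-0.12, 1, -0.1, -0.125, 80]]])

```text
t: 15.0
tool_pos: [0.6252, 0.1357, 0.1398]
eef_rot: [3.136, 0.11, -0.007]
contact_force: [-0.4, -0.2, -0.1]
width: 0.0796
finger_force: 0.0
```

>>> send_rows(commands=[[[-0.1, 0.35, 0, 0, 80], [-0.2, 0.7, 0, 0, 80], [-0.285, 0.98, 0, 0, 80]]])

```text
t: 15.3
tool_pos: [0.6091, 0.0602, 0.1406]
eef_rot: [3.14, 0.111, -0.003]
contact_force: [0.4, -0.1, -0.2]
width: 0.08
finger_force: 0.0
```

>>> send_rows(commands=[[[-0.1, 0.35, 0, 0, 80], [-0.2, 0.7, 0, 0, 80], [-0.285, 0.98, 0, 0, 80]]])

```text
t: 15.6
tool_pos: [0.592, -0.0198, 0.1408]
eef_rot: [-3.14, -0.11, 0.003]
contact_force: [-0.2, -0.4, -0.9]
width: 0.08
finger_force: 0.0
```

>>> send_rows(commands=[[[-0.1, 0.35, 0, 0, 80], [-0.2, 0.7, 0, 0, 80], [-0.285, 0.98, 0, 0, 80]]])

```text
t: 15.9
tool_pos: [0.5749, -0.0996, 0.1408]
eef_rot: [-3.139, -0.11, 0.002]
contact_force: [0.9, 0.1, 0.3]
width: 0.0796
finger_force: 0.0
```

>>> send_rows(commands=[[[-0.1, 0.35, 0, 0, 80], [-0.2, 0.7, 0, 0, 80], [-0.285, 0.98, 0, 0, 80]]])

```text
t: 16.2
tool_pos: [0.5579, -0.1793, 0.1408]
eef_rot: [-3.139, -0.11, 0.002]
contact_force: [-0.0, 0.3, 0.6]
width: 0.08
finger_force: 0.0
```

>>> send_rows(commands=[[[-0.1, 0.35, 0, 0, 80], [-0.2, 0.7, 0, 0, 80], [-0.285, 0.98, 0, 0, 80], [-0.285, 0.98, 0, 0, 80], [-0.285, 0.98, 0, 0, 80], [-0.285, 0.98, 0, 0, 80]]])

```text
t: 16.8
tool_pos: [0.542, -0.2558, 0.1415]
eef_rot: [-3.138, -0.115, 0.0]
contact_force: [0.5, 0.7, -0.3]
width: 0.0798
finger_force: 0.0
```

```bash
python3 - <<'E'
from wm import *
p,W=wcap(); plugs(W,(('p0',.44,-.239),('p1',.542,-.258)))
go(542,-258.7,80,4.1)
E
```

```text
p0 0 disc (array([ 454. , -238.5]), array([22.9, 47.2]), 3.8)
p1 (array([ 542.5, -258.8]), array([20.3, 20.8]), 62.4) disc (array([ 542.2, -258.6]), array([49.2, 48.2]), 5.6)
t 16.85 tcp [ 542.1 -255.8  141.7] yaw 4.25 tilt 0.07 F [ 0.1 -0.2 -0.9] w 79.8 g 0.0
row [-0.0038  0.0365  0.771   0.0008]
```

>>> send_rows(commands=[[[0.003, 0.037, 0.4, 0, 60], [0.003, 0.037, 0.75, 0, 60], [0.003, 0.037, 0.77, 0, 60]]])

```text
t: 17.15
tool_pos: [0.5395, -0.2584, 0.0769]
eef_rot: [-3.136, -0.116, 0.009]
contact_force: [-1.0, -0.3, 0.5]
width: 0.0617
finger_force: 0.0
```

>>> send_rows(commands=[[[0, 0, 0.35, 0, 60], [0, 0, 0.65, 0, 60], [0, 0, 0.71, 0, 60], [0, 0, 0.71, 0, 10], [0, 0, 0.71, 0, 10], [0, 0, 0.71, 0, 10], [0, 0, 0.71, 0, 10], [0, 0, 0.71, 0, 10], [0, 0, 0.71, 0, 10], [0, 0, 0.71, 0, 10], [0, 0, 0.71, 0, 10], [0, 0, 0.71, 0, 10]]], newtons=25)

```text
t: 18.35
tool_pos: [0.5423, -0.261, 0.0242]
eef_rot: [3.139, 0.113, 0.001]
contact_force: [-0.6, 1.6, 5.9]
width: 0.021
finger_force: 25.0
```

```bash
python3 - <<'E'
from wm import *
b=np.array([508.8,-13.7]); a=np.radians(4.1); M=np.array([[np.cos(a),-np.sin(a)],[np.sin(a),np.cos(a)]])
for q in((34,-42),(-34,-42),(34,42),(-34,42)): print(q,(b+M@q).round(1))
t=b+M@(34,-42); go(t[0],t[1],110,4.1)
E
```

```text
(34, -42) [545.7 -53.2]
(-34, -42) [477.9 -58. ]
(34, 42) [539.7  30.6]
(-34, 42) [471.9  25.8]
t 18.35 tcp [ 542.3 -261.    24.2] yaw 4.11 tilt 0.04 F [-0.6  1.6  5.9] w 21.0 g 25.0
row [ 2.2920e-01 -2.5882e+00 -1.0725e+00  1.0000e-04]
```

>>> send_rows(commands=[[[0, 0, -0.1, 0, 10], [0, 0, -0.5, 0, 10], [0, 0, -1, 0, 10], [0, 0, -1, 0, 10], [0, 0, -1, 0, 10], [0, 0, -1, 0, 10]]])

```text
t: 18.95
tool_pos: [0.5406, -0.2609, 0.1024]
eef_rot: [-3.139, -0.112, 0.003]
contact_force: [-0.8, -0.1, -1.6]
width: 0.0212
finger_force: 25.0
```

```bash
python3 - <<'E'
from wm import *
p,W=wcap(); save(p,'w5'); x,y=.542,-.259
q=box(W,.085,.12,x-.03,x+.03,y-.03,y+.03); print('stemtop',rect(q) if len(q) else 0, np.percentile(q[:,2],[50,95]) if len(q) else 0)
q=box(W,.06,.09,x-.045,x+.045,y-.05,y+.05); print('disc',rect(q) if len(q) else 0, np.percentile(q[:,2],[5,50,95]) if len(q) else 0)
go(545.7,-53.2,110,4.1)
E
```

```text
stemtop (array([ 552.7, -260. ]), array([25.9, 53.7]), 6.1) [0.09680367 0.11797486]
disc (array([ 559.6, -258.9]), array([12.2, 42.1]), 5.1) [0.08290051 0.08695164 0.08965918]
t 19.00 tcp [ 540.5 -260.7  102.1] yaw 4.11 tilt 0.16 F [ 0.1 -0.7 -1.1] w 21.4 g 25.0
row [ 0.2508 -2.5826 -0.099   0.    ]
```

View pics/w5.png

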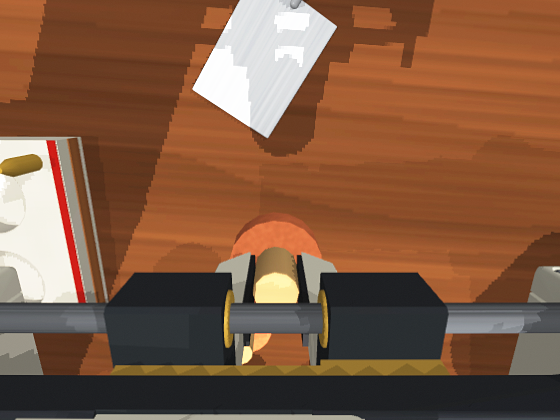

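The plug is held upright (stem at 278,275), with its disc level. I'll carry it to the bed.

>>> send_rows(commands=[[[0.03, -0.3, -0.1, 0, 10], [0.06, -0.6, -0.1, 0, 10], [0.084, -0.86, -0.1, 0, 10]]])

```text
t: 19.3
tool_pos: [0.5427, -0.1903, 0.1102]
eef_rot: [-3.138, -0.113, 0.003]
contact_force: [0.7, -0.0, -1.2]
width: 0.021
finger_force: 25.0
```

>>> send_rows(commands=[[[0.03, -0.3, 0, 0, 10], [0.06, -0.6, 0, 0, 10], [0.084, -0.86, 0, 0, 10]]])

```text
t: 19.6
tool_pos: [0.5442, -0.1211, 0.11]
eef_rot: [-3.138, -0.114, 0.004]
contact_force: [-0.3, 0.3, -0.9]
width: 0.0215
finger_force: 25.0
```

>>> send_rows(commands=[[[0.03, -0.3, 0, 0, 10], [0.06, -0.6, 0, 0, 10], [0.084, -0.86, 0, 0, 10], [0.084, -0.86, 0, 0, 10], [0.084, -0.86, 0, 0, 10], [0.084, -0.86, 0, 0, 10]]])

```text
t: 20.2
tool_pos: [0.5466, -0.0551, 0.1107]
eef_rot: [3.139, 0.11, -0.002]
contact_force: [1.0, 0.6, -1.3]
width: 0.0211
finger_force: 25.0
```

```bash
cat > nest.py <<'E'
from wm import *
p,W=wcap(); save(p,'w6')
b=np.array([508.8,-13.7]); a=np.radians(4.1); M=np.array([[np.cos(a),-np.sin(a)],[np.sin(a),np.cos(a)]])
for q in((34,-42),(-34,-42),(34,42),(-34,42)):
    c=(b+M@q)/1000
    m=(W[...,2]>.006)&(W[...,2]<.0145)&(np.hypot(W[...,0]-c[0],W[...,1]-c[1])<.032)
    f=W[m]
    # rim: top-face points just outside
    d=np.hypot(W[...,0]-c[0],W[...,1]-c[1]); r=W[(W[...,2]>.026)&(W[...,2]<.034)&(d<.032)&(d>.02)]
    print(q,'nom',(c*1000).round(1),'floor n',len(f),rect(f) if len(f)>30 else '')
    if len(r)>50:
        k=(r[:,:2]-c)*1000; an=np.degrees(np.arctan2(k[:,1],k[:,0])); rr=np.hypot(*k.T)
        # inner edge per angle bin, fit a circle of radius 27
        e=[(A,rr[(an>=A)&(an<A+15)].min()) for A in range(-180,180,15) if ((an>=A)&(an<A+15)).sum()>5]
        A=np.radians([x[0]+7.5 for x in e]); v=np.array([x[1] for x in e])-27
        ok=abs(v)<4; S=np.linalg.lstsq(np.c_[np.cos(A),np.sin(A),np.ones(len(A))][ok],v[ok],rcond=None)[0]; print('   rim offset',S.round(1),ok.sum())
print('bed',rect(box(W,.026,.036,.4,.62,-.14,.12)))
z=W[...,2]; 
print('pins',rect(box(W,.050,.066,.56,.60,-.12,-.06)),rect(box(W,.050,.066,.42,.47,.03,.10)))
go(545.7,-53.2,45,4.1)
E
python3 nest.py
```

```text
(34, -42) nom [545.7 -53.2] floor n 1583 (array([551.6, -51.8]), array([31.2, 53.8]), 7.5)
   rim offset [-0.7  0.4 -0.3] 15
(-34, -42) nom [477.9 -58. ] floor n 5 
(34, 42) nom [539.7  30.6] floor n 2959 (array([536.3,  33.3]), array([50.7, 48.8]), 84.9)
   rim offset [-0.3  0.2 -0.3] 24
(-34, 42) nom [471.9  25.8] floor n 25 
   rim offset [-10.8  -0.1   9.6] 5
bed (array([507.8, -13.2]), array([150.9, 200.7]), 3.9)
pins (array([573.9, -90.7]), array([ 9.7, 10.9]), 36.8) (array([445. ,  64.8]), array([6.7, 3.3]), 34.4)
t 20.25 tcp [546.8 -55.2 110.9] yaw 4.00 tilt 0.07 F [ 0.6  0.3 -1.3] w 21.2 g 25.0
row [-1.160e-02 -2.610e-02  8.238e-01 -5.000e-04]
```

View pics/w6.png

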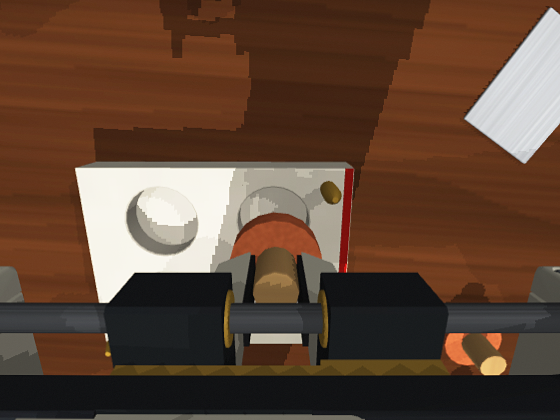

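The wrist view shows the plug over nest (+34, -42), with the second plug at (475,345). The fitted rim puts the bed centre at (508.3, -13.4). I'll fine-align and lower in steps.

>>> send_rows(commands=[[[-0.018, -0.03, 0.3, 0, 10], [-0.018, -0.03, 0.55, 0, 10], [-0.018, -0.03, 0.65, 0, 10], [-0.018, -0.03, 0.65, 0, 10], [-0.018, -0.03, 0.65, 0, 10], [-0.018, -0.03, 0.65, 0, 10]]])

```text
t: 20.85
tool_pos: [0.5466, -0.0516, 0.0605]
eef_rot: [3.139, 0.112, 0.003]
contact_force: [0.1, 0.2, -0.8]
width: 0.0215
finger_force: 25.0
```

```bash
python3 -c "
from h import *
go(545.2,-52.9,35,4.1)"
```

```text
t 20.85 tcp [546.6 -51.6  60.5] yaw 4.09 tilt 0.11 F [ 0.1  0.2 -0.8] w 21.5 g 25.0
row [-1.800e-02  1.460e-02  3.192e-01 -1.000e-04]
```

>>> send_rows(commands=[[[-0.018, 0.015, 0.05, 0, 10], [-0.018, 0.015, 0.05, 0, 10], [-0.018, 0.015, 0.05, 0, 10], [-0.018, 0.015, 0.05, 0, 10]]])

```text
t: 21.25
tool_pos: [0.5443, -0.0527, 0.0557]
eef_rot: [3.14, 0.113, 0.0]
contact_force: [-0.3, 0.2, -1.6]
width: 0.0216
finger_force: 25.0
```

```bash
python3 -c "
from h import *
go(545.2,-52.9,35,4.1);cap('side');go(545.2,-52.9,35,4.1)"
```

```text
t 21.25 tcp [544.3 -52.7  55.7] yaw 4.12 tilt 0.02 F [-0.3  0.2 -1.6] w 21.6 g 25.0
row [1.050e-02 3.800e-03 2.585e-01 1.000e-04]
t 21.30 tcp [544.4 -52.7  55.7] yaw 4.11 tilt 0.02 F [ 0.3  0.5 -1. ] w 21.8 g 25.0
row [1.010e-02 3.700e-03 2.587e-01 1.000e-04]
```

>>> send_rows(commands=[[[0.01, 0.004, 0.06, 0, 10], [0.01, 0.004, 0.12, 0, 10], [0.01, 0.004, 0.18, 0, 10], [0.01, 0.004, 0.23, 0, 10], [0.01, 0.004, 0.26, 0, 10], [0.01, 0.004, 0.26, 0, 10], [0.01, 0.004, 0.26, 0, 10]]])

```text
t: 22.0
tool_pos: [0.5451, -0.0529, 0.0346]
eef_rot: [-3.139, -0.113, -0.0]
contact_force: [-0.2, 0.0, -0.9]
width: 0.0212
finger_force: 25.0
```

It slid in without any contact force. Release and retreat.

>>> send_rows(commands=[[[0, 0, 0.005, 0, 10], [0, 0, 0.005, 0, 30], [0, 0, 0.005, 0, 45], [0, 0, 0.005, 0, 45], [0, 0, 0.005, 0, 45], [0, 0, -0.3, 0, 45], [0, 0, -0.6, 0, 45], [0, 0, -0.95, 0, 60], [0, 0, -0.95, 0, 70]]])

```text
t: 22.9
tool_pos: [0.5481, -0.0529, 0.1144]
eef_rot: [3.138, 0.113, 0.011]
contact_force: [0.9, -0.1, 0.1]
width: 0.0564
finger_force: 0.0
```

>>> send_rows(commands=[[[-0.2, 0.3, 0, 0, 70], [-0.4, 0.6, 0, 0, 70], [-0.45, 0.7, 0, 0, 70], [-0.45, 0.7, 0, 0, 70], [-0.45, 0.7, 0, 0, 70]]])

```text
t: 23.4
tool_pos: [0.5137, -0.1104, 0.1107]
eef_rot: [-3.139, -0.113, -0.001]
contact_force: [-0.6, 0.9, -0.1]
width: 0.0697
finger_force: 0.0
```

```bash
python3 - <<'E'
from wm import *
p,W=wcap(); save(p,'w7'); x,y=.5452,-.0529
q=box(W,.045,.068,x-.03,x+.02,y-.03,y+.03); print('seated stem',rect(q),np.percentile(q[:,2],[50,90]))
q=box(W,.02,.035,x-.03,x+.03,y-.03,y+.03); print(np.percentile(q[:,2],[10,50,90]))
plugs(W,(('p0',.44,-.239),))
go(440,-239.5,110,4.1)
E
```

```text
seated stem (array([545.4, -53. ]), array([20.8, 20.6]), 19.9) [0.05802538 0.05891203]
[0.02735014 0.02901008 0.03076463]
p0 0 disc (array([0., 0.]), array([0., 0.]), 0.0)
t 23.45 tcp [ 513.9 -109.9  110.8] yaw 4.20 tilt 0.07 F [-0.2  0.3 -0.4] w 70.0 g 0.0
row [-1.0402e+00  1.5484e+00  9.4000e-03  5.0000e-04]
```

View pics/w7.png

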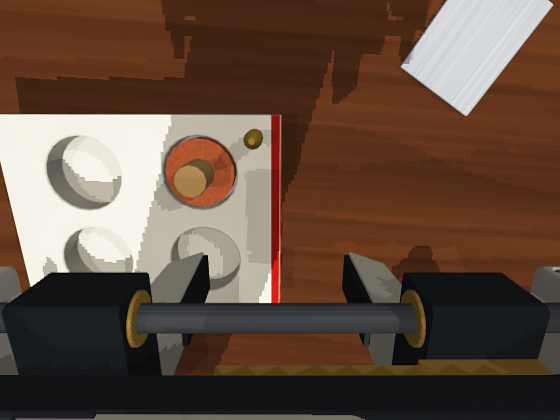

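Plug1 is seated (stem top at 58 mm, at pixel (190,180)). Next is plug0.

>>> send_rows(commands=[[[-0.2, 0.3, -0.3, 0, 70], [-0.4, 0.55, -0.3, 0, 70], [-0.55, 0.78, -0.3, 0, 70]]])

```text
t: 23.75
tool_pos: [0.4745, -0.1762, 0.1354]
eef_rot: [3.139, 0.117, 0.002]
contact_force: [-0.2, -0.3, 0.1]
width: 0.0703
finger_force: 0.0
```

>>> send_rows(commands=[[[-0.2, 0.3, 0, 0, 70], [-0.4, 0.6, 0, 0, 70], [-0.49, 0.77, 0, 0, 70], [-0.49, 0.77, 0, 0, 70], [-0.49, 0.77, 0, 0, 70], [-0.49, 0.77, 0, 0, 70]]])

```text
t: 24.35
tool_pos: [0.4403, -0.2391, 0.1348]
eef_rot: [-3.139, -0.117, -0.001]
contact_force: [0.8, 0.1, 0.5]
width: 0.0702
finger_force: 0.0
```

```bash
python3 - <<'E'
from wm import *
p,W=wcap(); plugs(W,(('p0',.44,-.239),))
go(440,-239.5,80,4.1)
p,d,ci=cap('side'); plugs(world(d,ci),(('p0',.44,-.234),))
E
```

```text
p0 (array([ 440.5, -239.7]), array([21. , 20.2]), 3.2) disc (array([ 440. , -239.8]), array([49.4, 48. ]), 3.0)
t 24.40 tcp [ 440.2 -239.2  134.8] yaw 4.28 tilt 0.05 F [-1.4  0.8 -0.4] w 70.1 g 0.0
row [-0.0026  0.0038  0.6851  0.001 ]
p0 (array([ 434.9, -233.6]), array([20.5,  8.3]), 60.6) disc (array([ 439.6, -232.2]), array([43.4, 42.4]), 70.6)
```

>>> send_rows(commands=[[[0, 0.004, 0.3, 0, 60], [0, 0.004, 0.6, 0, 60], [0, 0.004, 0.68, 0, 60], [0, 0.004, 0.68, 0, 60]]])

```text
t: 24.85
tool_pos: [0.4387, -0.2401, 0.0796]
eef_rot: [-3.138, -0.115, 0.003]
contact_force: [0.7, 0.3, 0.2]
width: 0.0602
finger_force: 0.0
```

>>> send_rows(commands=[[[0, 0, 0.35, 0, 60], [0, 0, 0.65, 0, 60], [0, 0, 0.68, 0, 60], [0, 0, 0.68, 0, 10], [0, 0, 0.68, 0, 10], [0, 0, 0.68, 0, 10], [0, 0, 0.68, 0, 10], [0, 0, 0.68, 0, 10], [0, 0, 0.68, 0, 10], [0, 0, 0.68, 0, 10], [0, 0, 0.68, 0, 10], [0, 0, 0.68, 0, 10]]])

```text
t: 26.05
tool_pos: [0.4394, -0.2414, 0.0264]
eef_rot: [3.139, 0.113, 0.001]
contact_force: [-1.5, 1.4, 6.0]
width: 0.021
finger_force: 25.0
```

>>> send_rows(commands=[[[0, 0, -0.1, 0, 10], [0, 0, -0.5, 0, 10], [0, 0, -1, 0, 10], [0, 0, -1, 0, 10], [0, 0, -1, 0, 10], [0, 0, -1, 0, 10]]])

```text
t: 26.65
tool_pos: [0.438, -0.2411, 0.1052]
eef_rot: [-3.139, -0.112, 0.003]
contact_force: [-0.3, -1.2, -0.5]
width: 0.0215
finger_force: 25.0
```

```bash
python3 -c "
from h import *
# nest (-34,-42): 508.3-33.9+3.0, -13.4-2.4-41.9
go(477.4,-57.7,110,4.1)"
```

```text
t 26.65 tcp [ 438.  -241.1  105.2] yaw 4.10 tilt 0.10 F [-0.3 -1.2 -0.5] w 21.5 g 25.0
row [ 0.6546 -2.2519 -0.0604 -0.    ]
```

>>> send_rows(commands=[[[0.08, -0.27, -0.06, 0, 10], [0.16, -0.54, -0.06, 0, 10], [0.218, -0.75, -0.06, 0, 10]]])

```text
t: 26.95
tool_pos: [0.4513, -0.1785, 0.1094]
eef_rot: [-3.138, -0.114, 0.004]
contact_force: [0.2, -0.5, -1.3]
width: 0.0214
finger_force: 25.0
```

>>> send_rows(commands=[[[0.08, -0.27, 0, 0, 10], [0.16, -0.54, 0, 0, 10], [0.218, -0.75, 0, 0, 10]]])

```text
t: 27.25
tool_pos: [0.4642, -0.1173, 0.1093]
eef_rot: [-3.138, -0.114, 0.004]
contact_force: [0.2, -0.6, -0.8]
width: 0.0212
finger_force: 25.0
```

>>> send_rows(commands=[[[0.08, -0.27, 0, 0, 10], [0.16, -0.54, 0, 0, 10], [0.218, -0.75, 0, 0, 10], [0.218, -0.75, 0.3, 0, 10], [0.218, -0.75, 0.55, 0, 10], [0.218, -0.75, 0.6, 0, 10], [0.218, -0.75, 0.6, 0, 10], [0.218, -0.75, 0.6, 0, 10], [0.218, -0.75, 0.6, 0, 10]]])

```text
t: 28.15
tool_pos: [0.479, -0.0582, 0.0634]
eef_rot: [3.139, 0.112, 0.002]
contact_force: [0.6, 0.5, -1.4]
width: 0.0214
finger_force: 25.0
```

```bash
python3 -c "
from h import *
go(477.4,-57.7,36.6,4.1)"
```

```text
t 28.15 tcp [479.  -58.2  63.4] yaw 4.10 tilt 0.07 F [ 0.6  0.5 -1.4] w 21.4 g 25.0
row [-0.0197 -0.0079  0.3351 -0.    ]
```

>>> send_rows(commands=[[[-0.025, -0.008, 0.04, 0, 10], [-0.025, -0.008, 0.06, 0, 10], [-0.025, -0.008, 0.06, 0, 10], [-0.025, -0.008, 0.06, 0, 10], [-0.025, -0.008, 0.06, 0, 10]]])

```text
t: 28.65
tool_pos: [0.4765, -0.0576, 0.058]
eef_rot: [3.14, 0.113, 0.0]
contact_force: [0.6, 0.5, -1.5]
width: 0.0213
finger_force: 25.0
```

```bash
python3 -c "
from h import *
go(476.8,-57.7,36.6,4.1)"
```

```text
t 28.65 tcp [476.5 -57.6  58. ] yaw 4.11 tilt 0.02 F [ 0.6  0.5 -1.5] w 21.3 g 25.0
row [3.900e-03 2.100e-03 2.679e-01 1.000e-04]
```

>>> send_rows(commands=[[[0.004, 0.002, 0.06, 0, 10], [0.004, 0.002, 0.12, 0, 10], [0.004, 0.002, 0.18, 0, 10], [0.004, 0.002, 0.23, 0, 10], [0.004, 0.002, 0.265, 0, 10], [0.004, 0.002, 0.265, 0, 10], [0.004, 0.002, 0.265, 0, 10]]])

```text
t: 29.35
tool_pos: [0.4767, -0.0576, 0.0366]
eef_rot: [-3.139, -0.113, -0.0]
contact_force: [0.3, -0.6, -2.4]
width: 0.0213
finger_force: 25.0
```

>>> send_rows(commands=[[[0, 0, 0.003, 0, 30], [0, 0, 0.003, 0, 45], [0, 0, 0.003, 0, 45], [0, 0, 0.003, 0, 45], [0, 0, -0.3, 0, 45], [0, 0, -0.6, 0, 45], [0, 0, -1, 0, 60], [0, 0, -1, 0, 70], [0, 0, -1, 0, 70]]])

```text
t: 30.25
tool_pos: [0.4772, -0.0581, 0.1174]
eef_rot: [3.139, 0.112, 0.003]
contact_force: [-0.1, 0.3, -0.7]
width: 0.0644
finger_force: 0.0
```

>>> send_rows(commands=[[[0, -0.3, -0.3, 0, 80], [-0.3, -0.6, -0.6, 0, 80], [-0.5, -0.9, -0.6, 0, 80], [-0.5, -0.9, -0.6, 0, 80], [-0.5, -0.9, -0.6, 0, 80]]])

```text
t: 30.75
tool_pos: [0.4309, 0.0112, 0.164]
eef_rot: [3.139, 0.115, -0.002]
contact_force: [-0.3, -0.2, -0.4]
width: 0.0799
finger_force: 0.0
```

```bash
python3 - <<'E'
from wm import *
p,W=wcap(); save(p,'w8')
for x,y in((.5452,-.0529),(.4774,-.0577)):
    q=box(W,.045,.072,x-.02,x+.02,y-.02,y+.02); print('stem',len(q),rect(q) if len(q) else '',np.percentile(q[:,2],[50,90]) if len(q) else '')
p,d,ci=cap('side'); W=world(d,ci); save(p,'s3',1.4)
hsv=cv2.cvtColor(p,cv2.COLOR_RGB2HSV);H,S=hsv[...,0],hsv[...,1]
print('cover',rect(box(W,.009,.022,.40,.66,.15,.5,(H>100)&(H<125)&(S>130))))
for x,y in((.5452,-.0529),(.4774,-.0577)):
    q=box(W,.045,.072,x-.02,x+.02,y-.02,y+.02); print('stem',len(q),rect(q) if len(q) else '',np.percentile(q[:,2],[50,90]) if len(q) else '')
s=monitor.observe(); print(s['joint_positions'].round(2))
go(523.5,332,170,89)
E
```

```text
stem 778 (array([542. , -52.8]), array([20.2, 21.3]), 22.6) [0.05799354 0.05907236]
stem 625 (array([477.3, -56.7]), array([21.1, 20.8]), 51.4) [0.05804978 0.059091  ]
cover (array([521.6, 333.2]), array([197.8, 142.5]), 89.0)
stem 43 (array([541.2, -49.8]), array([20.9, 16.1]), 37.8) [0.05633496 0.05985424]
stem 41 (array([475.9, -53. ]), array([17.3, 15.9]), 2.5) [0.05444351 0.05918988]
[ 0.53  0.22 -0.69  2.13  0.19  0.85 -1.76]
t 30.85 tcp [431.6  10.5 164. ] yaw 4.06 tilt 0.06 F [ 0.7 -0.2 -0.3] w 80.1 g 0.0
row [ 1.4298 -3.9278 -0.0746 -0.4719]
```

View pics/s3.png

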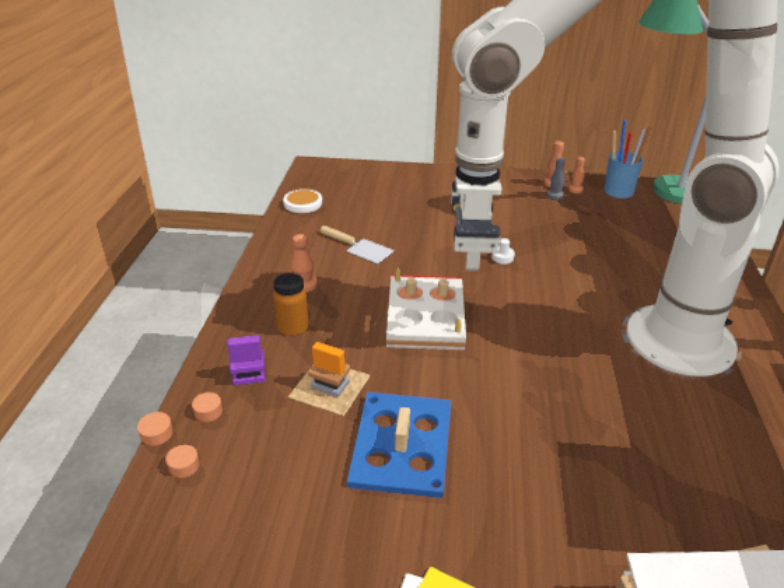

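Both plugs are seated (stem tops at 58 mm) and the cover is unmoved at (400,440). Heading to the cover with the tool turned to about -91°.

>>> send_rows(commands=[[[0.1, -0.2, -0.07, 0.045, 85], [0.3, -0.5, -0.07, 0.09, 85], [0.5, -0.8, -0.07, 0.135, 85], [0.7, -1, -0.07, 0.18, 85], [0.7, -1, -0.07, 0.225, 85], [0.7, -1, -0.07, 0.27, 85], [0.7, -1, -0.07, 0.315, 85], [0.7, -1, -0.07, 0.36, 85], [0.7, -1, -0.07, 0.405, 85], [0.7, -1, -0.07, 0.45, 85], [0.7, -1, -0.07, 0.495, 85], [0.7, -1, -0.07, 0.527, 85]]])

```text
t: 32.05
tool_pos: [0.4819, 0.0937, 0.1702]
eef_rot: [2.547, -1.815, -0.025]
contact_force: [-0.4, -0.6, -3.4]
width: 0.0851
finger_force: 0.0
```

>>> send_rows(commands=[[[-0.35, -0.06, 0, 0, 85], [-0.7, -0.12, 0, 0, 85], [-1, -0.17, 0, 0, 85]]])

```text
t: 32.35
tool_pos: [0.4679, 0.1753, 0.1696]
eef_rot: [2.55, -1.807, -0.025]
contact_force: [0.1, -0.2, -0.4]
width: 0.0849
finger_force: 0.0
```

>>> send_rows(commands=[[[-0.35, -0.06, 0, 0, 85], [-0.7, -0.12, 0, 0, 85], [-1, -0.17, 0, 0, 85], [-1, -0.17, 0, 0, 85], [-1, -0.17, 0, 0, 85], [-1, -0.17, 0, 0, 85]]])

```text
t: 32.95
tool_pos: [0.4542, 0.253, 0.1699]
eef_rot: [2.549, -1.81, -0.028]
contact_force: [0.0, 0.0, 0.1]
width: 0.0848
finger_force: 0.0
```

```bash
cat > cov.py <<'E'
from wm import *
p,W=wcap(); save(p,'w9')
hsv=cv2.cvtColor(p,cv2.COLOR_RGB2HSV);H,S=hsv[...,0],hsv[...,1]
q=box(W,.009,.022,.40,.66,.15,.5,(H>100)&(H<125)&(S>130)); print('cover',len(q),rect(q))
q=box(W,.050,.062,.42,.62,.2,.46); print('handle',len(q),rect(q) if len(q) else '')
s=monitor.observe(); print(s['joint_positions'].round(2))
go(523.5,332,100,-90.8)
E
python3 cov.py
```

```text
cover 14962 (array([521.8, 331.6]), array([196.6, 145.8]), 89.1)
handle 471 (array([521. , 314.9]), array([27.5, 16.7]), 88.7)
[-1.52  0.82  1.42  1.95 -0.87  1.23 -2.57]
t 33.00 tcp [454.2 253.1 170. ] yaw -70.79 tilt 1.36 F [-0.  -0.9  0.6] w 85.1 g 0.0
row [-0.6466 -1.1429  0.8754  0.1112]
```

View pics/w9.png

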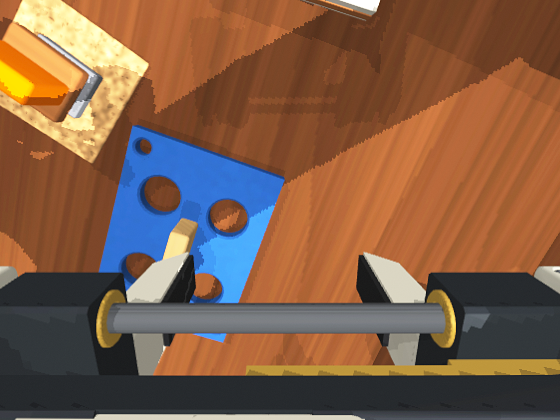

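The last joint hit its range going this way (yaw stuck at -71°). The picture shows the cover at (190,230), unmoved. I'll turn back the other way to +89°.

>>> send_rows(commands=[[[0, 0, 0, -0.04, 85], [0, 0, 0, -0.08, 85], [0, 0, 0, -0.12, 85], [0, 0, 0, -0.16, 85], [0, 0, 0, -0.2, 85], [0, 0, 0, -0.24, 85], [0, 0, 0, -0.28, 85], [0, 0, 0, -0.32, 85], [0, 0, 0, -0.36, 85], [0, 0, 0, -0.4, 85], [0, 0, 0, -0.44, 85], [0, 0, 0, -0.44, 85]]])

```text
t: 34.2
tool_pos: [0.4542, 0.2536, 0.1706]
eef_rot: [-3.129, -0.232, 0.037]
contact_force: [0.2, -0.2, 0.3]
width: 0.0852
finger_force: 0.0
```

```bash
python3 -c "
from h import *
go(523.5,332,170,89.2); print(monitor.observe()['joint_positions'].round(2))"
```

```text
t 34.20 tcp [454.2 253.6 170.6] yaw 8.48 tilt 1.36 F [ 0.2 -0.2  0.3] w 85.2 g 0.0
row [ 1.0012 -0.8411  0.0077 -0.4484]
[-1.41  0.56  1.13  1.95 -0.6   1.04 -1.42]
```

>>> send_rows(commands=[[[0.1, -0.1, 0, -0.045, 85], [0.2, -0.2, 0, -0.09, 85], [0.3, -0.3, 0, -0.135, 85], [0.4, -0.4, 0, -0.18, 85], [0.6, -0.5, 0, -0.225, 85], [0.7, -0.6, 0, -0.27, 85], [0.8, -0.7, 0, -0.315, 85], [0.9, -0.8, 0, -0.36, 85], [1, -0.84, 0, -0.405, 85], [1, -0.84, 0, -0.448, 85], [1, -0.84, 0, -0.448, 85], [1, -0.84, 0, -0.448, 85]]])

```text
t: 35.4
tool_pos: [0.5231, 0.3321, 0.1683]
eef_rot: [-2.233, -2.186, 0.028]
contact_force: [0.1, -0.1, 0.6]
width: 0.0852
finger_force: 0.0
```

```bash
sed -i 's/w9/w10/;s/-90.8/89.2/' cov.py; python3 cov.py; python3 -c "
from h import *
print(R.from_rotvec(monitor.observe()['eef_rot']).as_matrix().round(4))"
```

```text
cover 22717 (array([522.3, 330.7]), array([195.5, 145.4]), 89.2)
handle 1342 (array([522.1, 331.6]), array([59.2, 16.8]), 88.3)
[-1.11  0.58  0.71  1.7  -0.43  1.05 -0.27]
t 35.45 tcp [522.9 332.3 168.2] yaw 88.85 tilt 1.38 F [ 0.  -0.3  0.1] w 85.4 g 0.0
row [-0.0031  0.007   0.853  -0.0019]
[[ 2.000e-02  9.995e-01 -2.410e-02]
 [ 9.998e-01 -2.000e-02 -6.000e-04]
 [-1.100e-03 -2.410e-02 -9.997e-01]]
```

```bash
cat >> h.py <<'E'
def gf(x,y,z,yaw):
    s=st(); r=R.from_rotvec(s['eef_rot']).as_matrix(); c=s['tool_pos']*1000
    a=np.degrees(np.arctan2(r[1,0],r[0,0])); t=-(yaw-a); t=(t+90)%180-90
    print('row',np.round(np.r_[r.T@(np.array([x,y,z])-c)/80,t/180],4))
E
python3 -c "
from h import *
gf(522.3,331.4,20.5,88.8)"
```

```text
t 35.45 tcp [522.9 332.3 168.2] yaw 88.85 tilt 1.38 F [ 0.  -0.3  0.1] w 85.4 g 0.0
row [-8.9000e-03  3.6700e-02  1.8464e+00  3.0000e-04]
```

>>> send_rows(commands=[[[-0.009, 0.037, 0.3, 0, 70], [-0.009, 0.037, 0.6, 0, 70], [-0.009, 0.037, 0.95, 0, 70], [-0.009, 0.037, 0.95, 0, 60], [-0.009, 0.037, 0.95, 0, 60], [-0.009, 0.037, 0.95, 0, 60]]])

```text
t: 36.05
tool_pos: [0.5251, 0.3325, 0.0937]
eef_rot: [-2.227, -2.193, 0.024]
contact_force: [1.0, 0.0, 0.8]
width: 0.0603
finger_force: 0.0
```

```bash
python3 -c "
from h import *
gf(522.3,331.4,20.5,88.8)"
```

```text
t 36.05 tcp [525.1 332.5  93.7] yaw 89.11 tilt 1.26 F [1.  0.  0.8] w 60.3 g 0.0
row [-0.0139 -0.0142  0.9153  0.0017]
```

>>> send_rows(commands=[[[-0.014, -0.02, 0.3, 0, 60], [-0.014, -0.02, 0.6, 0, 60], [-0.014, -0.02, 0.85, 0, 60], [-0.014, -0.02, 0.9, 0, 60], [-0.014, -0.02, 0.9, 0, 60], [-0.014, -0.02, 0.9, 0, 60]]], newtons=50)

```text
t: 36.65
tool_pos: [0.5219, 0.3316, 0.0219]
eef_rot: [-2.226, -2.194, 0.024]
contact_force: [0.2, -0.1, 0.2]
width: 0.0599
finger_force: 0.0
```

>>> send_rows(commands=[[[0, 0, 0, 0, 8], [0, 0, 0, 0, 8], [0, 0, 0, 0, 8], [0, 0, 0, 0, 8], [0, 0, 0, 0, 8], [0, 0, 0, 0, 8], [0, 0, 0, 0, 8], [0, 0, 0, 0, 8], [0, 0, 0, 0, 8], [0, 0, 0, 0, 8], [0, 0, 0, 0, 8]]])

```text
t: 37.75
tool_pos: [0.5214, 0.331, 0.0208]
eef_rot: [-2.226, -2.194, 0.025]
contact_force: [-0.8, -1.0, 5.9]
width: 0.0177
finger_force: 49.8
```

>>> send_rows(commands=[[[0, 0, -0.1, 0, 8], [0, 0, -0.3, 0, 8], [0, 0, -0.6, 0, 8], [0, 0, -0.9, 0, 8], [0, 0, -1, 0, 8]]])

```text
t: 38.25
tool_pos: [0.5238, 0.3317, 0.103]
eef_rot: [-2.226, -2.194, 0.022]
contact_force: [1.0, 0.0, -4.8]
width: 0.0176
finger_force: 49.9
```

>>> send_rows(commands=[[[0, 0, -0.2, 0, 8], [0, 0, -0.3, 0, 8], [0, 0, -0.3, 0, 8], [0, 0, -0.3, 0, 8], [0, 0, -0.3, 0, 8]]])

```text
t: 38.75
tool_pos: [0.5223, 0.3308, 0.1231]
eef_rot: [-2.225, -2.194, 0.03]
contact_force: [0.4, 0.4, -5.0]
width: 0.0176
finger_force: 49.9
```

```bash
cat > hold.py <<'E'
from wm import *
s=st(); c=s['tool_pos']; Rm=R.from_rotvec(s['eef_rot']).as_matrix()
for n in('wrist','side','scene'):
    p,d,ci=cap(n); W=world(d,ci)
    hsv=cv2.cvtColor(p,cv2.COLOR_RGB2HSV);H,S=hsv[...,0],hsv[...,1]
    m=(H>100)&(H<125)&(S>130)&(abs(W[...,2]-(c[2]-.007))<.012)&(abs(W[...,0]-c[0])<.12)&(abs(W[...,1]-c[1])<.14)
    q=W[m]
    if len(q)<100: print(n,len(q)); continue
    A=np.c_[q[:,:2]-c[:2],np.ones(len(q))]
    for _ in range(3):
        k=np.linalg.lstsq(A,q[:,2],rcond=None)[0]; e=abs(A@k-q[:,2])<.003; A,q=A[e],q[e]
    print(n,len(q),'slope x,y',k[:2].round(4),'top z at tcp %.1f'%(k[2]*1000),rect(q),'c-tcp',(np.array(rect(q)[0])-c[:2]*1000).round(1))
    if n=='scene': save(p[100:300,180:480],'c1',2.5)
print('toolz',Rm[:,2].round(4))
gf(508.3,-13.4,120,94.1)
E
python3 hold.py
```

```text
t 38.75 tcp [522.3 330.8 123.1] yaw 89.19 tilt 1.47 F [ 0.4  0.4 -5. ] w 17.6 g 49.9
wrist 47005 slope x,y [-0.0207 -0.0002] top z at tcp 116.9 (array([521.3, 346.9]), array([164.4, 147.2]), 89.2) c-tcp [-1.  16.1]
side 2468 slope x,y [-0.0219 -0.0058] top z at tcp 116.5 (array([522.2, 332.1]), array([198.9, 145.2]), 88.8) c-tcp [-0.1  1.3]
scene 1676 slope x,y [-0.0231  0.002 ] top z at tcp 115.7 (array([523.3, 329.1]), array([199.3, 146.1]), 89.5) c-tcp [ 1.  -1.7]
toolz [-0.0256 -0.0018 -0.9997]
t 38.90 tcp [522.7 330.8 123.4] yaw 89.18 tilt 1.44 F [ 0.7  0.4 -4. ] w 17.6 g 49.9
row [-4.3041 -0.1169  0.0535 -0.0273]
```

View pics/c1.png

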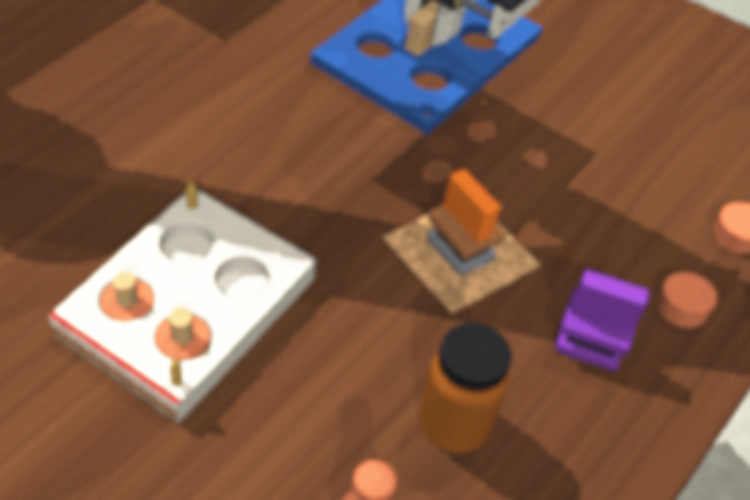

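The cover is held about 1.3° off level, and the bed with both seated plugs is clear. I'll carry it over.

>>> send_rows(commands=[[[-0.2, -0.01, 0, -0.01, 8], [-0.5, -0.02, 0, -0.02, 8], [-0.8, -0.03, 0, -0.027, 8], [-1, -0.03, 0, -0.027, 8]]])

```text
t: 39.3
tool_pos: [0.5194, 0.2487, 0.124]
eef_rot: [-2.132, -2.284, 0.028]
contact_force: [0.4, 0.3, -4.7]
width: 0.0179
finger_force: 49.9
```

>>> send_rows(commands=[[[-0.3, 0, 0, 0, 8], [-0.6, 0, 0, 0, 8], [-0.9, 0, 0, 0, 8], [-1, 0, 0, 0, 8]]])

```text
t: 39.7
tool_pos: [0.5256, 0.1679, 0.1244]
eef_rot: [-2.136, -2.282, 0.027]
contact_force: [0.4, -0.6, -5.1]
width: 0.0176
finger_force: 49.9
```

>>> send_rows(commands=[[[-0.3, 0, 0, 0, 8], [-0.6, 0, 0, 0, 8], [-0.9, 0, 0, 0, 8], [-1, 0, 0, 0, 8]]])

```text
t: 40.1
tool_pos: [0.5312, 0.089, 0.1243]
eef_rot: [-2.135, -2.283, 0.027]
contact_force: [0.2, 0.3, -4.8]
width: 0.0177
finger_force: 49.9
```

>>> send_rows(commands=[[[-0.3, 0, 0, 0, 8], [-0.6, 0, 0, 0, 8], [-0.9, 0, 0, 0, 8], [-1, 0, 0, 0, 8], [-1, 0, 0, 0, 8], [-1, 0, 0, 0, 8], [-1, 0, 0, 0, 8]]])

```text
t: 40.8
tool_pos: [0.5365, 0.0139, 0.1238]
eef_rot: [-2.126, -2.288, 0.026]
contact_force: [-0.6, 1.2, -4.4]
width: 0.0181
finger_force: 49.9
```

```bash
python3 -c "
from h import *
gf(508.8,-13.6,95,94.1)"
```

```text
t 40.80 tcp [536.5  13.9 123.8] yaw 94.19 tilt 1.40 F [-0.6  1.2 -4.4] w 18.1 g 49.9
row [-0.3189 -0.3611  0.3686  0.0005]
```

>>> send_rows(commands=[[[-0.15, -0.18, 0.009, 0, 8], [-0.319, -0.361, 0.009, 0, 8], [-0.319, -0.361, 0.009, 0, 8], [-0.319, -0.361, 0.009, 0, 8], [-0.319, -0.361, 0.009, 0, 8], [-0.319, -0.361, 0.009, 0, 8]]])

```text
t: 41.4
tool_pos: [0.5101, -0.0146, 0.124]
eef_rot: [-2.128, -2.288, 0.026]
contact_force: [1.0, 0.1, -4.5]
width: 0.0175
finger_force: 49.9
```

```bash
cp hold.py hold2.py; sed -i "s/gf(.*/gf(508.8,-13.6,88,94.1)/;s/'c1',2.5/'c2',2.5/;s/100:300,180:480/120:300,150:380/" hold2.py; python3 hold2.py
```

```text
t 41.40 tcp [510.1 -14.6 124. ] yaw 94.15 tilt 1.35 F [ 1.   0.1 -4.5] w 17.5 g 49.9
wrist 47000 slope x,y [-0.0187  0.0016] top z at tcp 117.9 (array([507.8,   1.9]), array([147. , 164.1]), 4.2) c-tcp [-2.3 16.5]
side 1156 slope x,y [-0.0122  0.003 ] top z at tcp 117.3 (array([509.5, -13.5]), array([143.7, 200.3]), 3.9) c-tcp [-0.6  1.1]
scene 2490 slope x,y [-0.0211  0.0016] top z at tcp 116.3 (array([509.7, -15.9]), array([147.3, 197.5]), 4.1) c-tcp [-0.4 -1.3]
toolz [-2.350e-02 -5.000e-04 -9.997e-01]
t 41.55 tcp [509.7 -15.3 123.9] yaw 94.09 tilt 1.37 F [-0.4 -0.4 -5.4] w 17.4 g 49.9
row [ 0.0219  0.0007  0.4494 -0.    ]
```

View pics/c2.png

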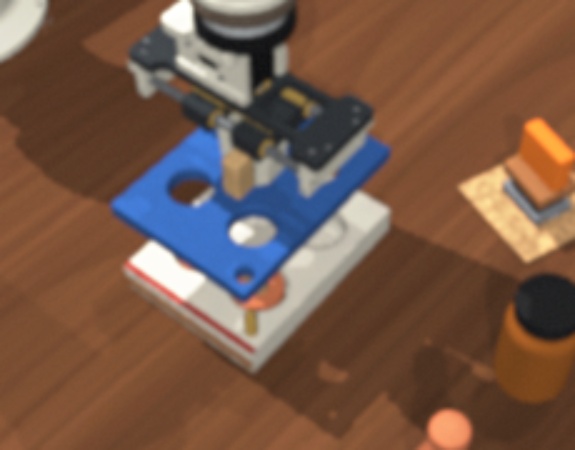

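>>> send_rows(commands=[[[0.025, 0.008, 0.2, 0, 8], [0.025, 0.008, 0.4, 0, 8], [0.025, 0.008, 0.45, 0, 8], [0.025, 0.008, 0.45, 0, 8], [0.025, 0.008, 0.45, 0, 8], [0.025, 0.008, 0.45, 0, 8]]])

```text
t: 42.15
tool_pos: [0.5097, -0.0139, 0.0885]
eef_rot: [-2.131, -2.286, 0.025]
contact_force: [0.0, 0.3, -5.0]
width: 0.0177
finger_force: 49.9
```

```bash
python3 -c "
from h import *
gf(509.4,-13.4,78,94.1);cap('side');gf(509.4,-13.4,78,94.1)"
```

```text
t 42.15 tcp [509.7 -13.9  88.5] yaw 94.04 tilt 1.31 F [ 0.   0.3 -5. ] w 17.7 g 49.9
row [ 0.0062 -0.0002  0.1307 -0.0004]
t 42.20 tcp [509.7 -13.8  88.5] yaw 94.04 tilt 1.31 F [ 0.1 -0.5 -4.4] w 17.7 g 49.9
row [ 0.0056  0.      0.1313 -0.0004]
```

>>> send_rows(commands=[[[0.006, 0, 0.04, 0, 8], [0.006, 0, 0.08, 0, 8], [0.006, 0, 0.12, 0, 8], [0.006, 0, 0.15, 0, 8], [0.006, 0, 0.15, 0, 8], [0.006, 0, 0.15, 0, 8]]])

```text
t: 42.8
tool_pos: [0.5087, -0.0134, 0.0759]
eef_rot: [-2.13, -2.286, 0.027]
contact_force: [-0.0, -0.5, -4.0]
width: 0.018
finger_force: 49.9
```

```bash
python3 -c "
from h import *
gf(509.4,-13.4,66,94.1)"
```

```text
t 42.80 tcp [508.7 -13.4  75.9] yaw 94.04 tilt 1.39 F [-0.  -0.5 -4. ] w 18.0 g 49.9
row [-0.0006  0.0117  0.1232 -0.0003]
```

>>> send_rows(commands=[[[0, 0.006, 0.03, 0, 8], [0, 0.008, 0.06, 0, 8], [0, 0.011, 0.09, 0, 8], [0, 0.011, 0.12, 0, 8], [0, 0.011, 0.12, 0, 8]]])

```text
t: 43.3
tool_pos: [0.5091, -0.0132, 0.0659]
eef_rot: [-2.13, -2.286, 0.027]
contact_force: [-0.1, 0.2, -4.5]
width: 0.0178
finger_force: 49.9
```

```bash
python3 -c "
from h import *
gf(509.4,-13.4,54,94.1)"
```

```text
t 43.30 tcp [509.1 -13.2  65.9] yaw 94.04 tilt 1.42 F [-0.1  0.2 -4.5] w 17.8 g 49.9
row [-0.0023  0.0073  0.1492 -0.0003]
```

>>> send_rows(commands=[[[0, 0.004, 0.03, 0, 8], [0, 0.005, 0.06, 0, 8], [0, 0.006, 0.09, 0, 8], [0, 0.007, 0.12, 0, 8], [0, 0.007, 0.14, 0, 8], [0, 0.007, 0.14, 0, 8]]])

```text
t: 43.9
tool_pos: [0.5095, -0.0132, 0.0549]
eef_rot: [-2.13, -2.286, 0.027]
contact_force: [-0.6, 0.9, -4.6]
width: 0.0177
finger_force: 49.9
```

```bash
python3 -c "
from h import *
gf(509.4,-13.4,51,94.1)"
```

```text
t 43.90 tcp [509.5 -13.2  54.9] yaw 94.04 tilt 1.41 F [-0.6  0.9 -4.6] w 17.7 g 49.9
row [-0.0023 -0.0002  0.0485 -0.0003]
```

>>> send_rows(commands=[[[0, 0, 0.015, 0, 8], [0, 0, 0.03, 0, 8], [0, 0, 0.035, 0, 8], [0, 0, 0.035, 0, 8], [0, 0, 0.035, 0, 8]]])

```text
t: 44.4
tool_pos: [0.5097, -0.0132, 0.0524]
eef_rot: [-2.13, -2.286, 0.026]
contact_force: [-0.2, 0.5, -4.7]
width: 0.0177
finger_force: 49.9
```

>>> send_rows(commands=[[[0, 0, 0.008, 0, 8], [0, 0, 0.008, 0, 20], [0, 0, 0.008, 0, 24], [0, 0, 0.008, 0, 35], [0, 0, 0.008, 0, 45], [0, 0, 0.008, 0, 45], [0, 0, 0.008, 0, 45], [0, 0, 0.008, 0, 45]]])

```text
t: 45.2
tool_pos: [0.5096, -0.0132, 0.0517]
eef_rot: [-2.13, -2.286, 0.026]
contact_force: [-0.4, -0.8, -0.1]
width: 0.0453
finger_force: 0.0
```

>>> send_rows(commands=[[[0, 0, -0.2, 0, 45], [0, 0, -0.5, 0, 45], [0, 0, -0.8, 0, 45], [0, 0, -1, 0, 45], [0, 0, -1, 0, 45]]])

```text
t: 45.7
tool_pos: [0.5136, -0.0133, 0.1347]
eef_rot: [-2.132, -2.288, 0.02]
contact_force: [0.6, 0.2, 0.2]
width: 0.0447
finger_force: 0.0
```

>>> send_rows(commands=[[[0.1, 0, -0.3, 0, 45], [0.1, 0, -0.6, 0, 45], [0.1, 0, -1, 0, 45], [0.1, 0, -1, 0, 45], [0.1, 0, -1, 0, 45], [0.1, 0, -1, 0, 45]]])

```text
t: 46.3
tool_pos: [0.5119, -0.0049, 0.2106]
eef_rot: [-2.129, -2.285, 0.028]
contact_force: [-1.2, 0.7, -0.3]
width: 0.0449
finger_force: 0.0
```

```bash
python3 - <<'E'
from wm import *
s=st()
for n in('wrist','side','scene'):
    p,d,ci=cap(n); W=world(d,ci)
    hsv=cv2.cvtColor(p,cv2.COLOR_RGB2HSV);H,S=hsv[...,0],hsv[...,1]
    m=(H>100)&(H<125)&(S>130)&(abs(W[...,2]-.046)<.014)&(abs(W[...,0]-.51)<.11)&(abs(W[...,1]+.013)<.13)
    q=W[m]; A=np.c_[q[:,0]-.5083,q[:,1]+.0134,np.ones(len(q))]
    for _ in range(3):
        k=np.linalg.lstsq(A,q[:,2],rcond=None)[0]; e=abs(A@k-q[:,2])<.003; A,q=A[e],q[e]
    print(n,len(q),'slope',k[:2].round(4),'top z %.1f'%(k[2]*1000),rect(q))
    if n=='wrist': save(p,'f1')
    if n=='side':
        print('block',rect(box(W,.082,.098,.6,.72,.14,.28)))
E
```

```text
t 46.30 tcp [511.9  -4.9 210.6] yaw 94.05 tilt 1.49 F [-1.2  0.7 -0.3] w 44.9 g 0.0
wrist 19694 slope [0.0012 0.0003] top z 44.2 (array([508.9, -13.2]), array([146.1, 195.9]), 4.1)
side 1270 slope [ 0.0019 -0.0042] top z 44.1 (array([509.9,  -9.8]), array([144. , 199.3]), 4.6)
block (array([660.4, 216.4]), array([17.9, 52.3]), 70.5)
scene 2978 slope [-0.0011 -0.0008] top z 42.6 (array([509.8, -14.3]), array([147.5, 196.3]), 4.0)
```

View pics/f1.png

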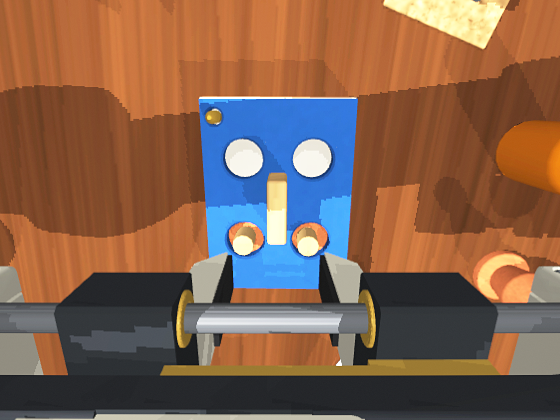

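The cover lies flat: its top is at 44 mm (30 + 14) and it is level to about 1 mrad. A brass pin shows through at (213,117), and both stems stand in their windows at (243,240) and (307,240). The block is on the cork, so I'm handing in.

```bash
python3 -c "
from h import *
print(ctrl.sign_off())"
```

```text
the job is handed in; nothing more can be done
None
```

The job is handed in, though no verdict came back: the stroke ran at roughly 7–8 N, the block is back on its cork pad, both plugs present are seated, and the cover lies flush on the bed over both pins.

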